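Bar over and key-start a bench vibratory finisher

ROBOT

A 7-joint arm with a two-finger parallel gripper is mounted at the origin on the work surface; the furniture and walls round the work are solid. World frame = base frame: x ahead of the robot, y to its left, z up, the work surface at z = 0. Lengths are in m, angles in rad, forces in N, time in s.
With the tool pointing down it reaches from about 0.4 to 0.9 m from the base axis. Payload 5.5 kg.
Tool frame: the origin (TCP) lies on the centre line of the jaws, within the pads' length; the fingertips stand env.tips_ahead ahead of it and the grasp point (between the pads) lies 8 mm behind it (env.tips_ahead is the distance from the TCP to the fingertips, in m); z points along the fingers, y is the direction in which the jaws open and shut (so a half turn about z gives the same grasp; the last joint's range is limited). The gripper opens to 85 mm and grips with 20 to 120 N. Pads are 22 mm wide; open, the fingers measure 114 mm over their backs; the gripper's body (76 mm by 85 mm) begins 54 mm behind the grasp point. The pads swing forward as they close: fully open they stand 13 mm farther back than shut.
Start: joints at [-0.948, 0.501, -0.427, 1.55, 0.221, 1.138, -0.21], TCP at [0.229, 0.608, 0.242] pointing down, gripper open.
Joint ranges: [-2.88, 2.88], [-0.31, 2.03], [-1.54, 1.56], [0.2, 2.42], [-1.41, 4.55], [0.19, 2.02], [-2.57, 2.57]. Speed limits (rad/s): [2.57, 2.57, 3.14, 3.14, 3.14, 3.14, 3.14].

INTERFACE

Orientations are given as a unit quaternion [x, y, z, w].
In Python, from workcell import env, get_image, finish_job gives the robot as it stands.
- The arm moves only by the shell command python3 -m handwheel 'ROWS' [FORCE]. ROWS is JSON, a list of rows, each a list of 7 numbers: the shift along the tool's x, y, z in cm, then the turn, a rotation vector about the tool's x, y, z in degrees, then the opening, from -1 (shut) to 1 (fully open). In form: [[dx, dy, dz, rx, ry, rz, hand], ...]. A call has 1 to 10 rows; each row shifts and turns the pose as measured when the row begins, along the tool's axes as they then stand; what a row does not reach is not made up. A row lasts 1/8 s, in which the tool goes at most 62.5 mm and 10.7 degrees, less where a joint would pass 70% of its speed; a pose out of reach is approached as far as the arm can. A call with a gripper value outside its range is refused whole. The fingers move at their own pace and stop on an object; FORCE is the grip in N (left out, the last holds). Time passes only in rows, so rows that do not move let the fingers close. It gives the time, the measured TCP pose, the force and the opening at its end, in the units of the state.
- env.get_obs(): the state, without advancing time (a new reading comes with each control period).
- get_image(name): name is "scene" or "top" or "wrist"; returns a dict with "pixels" (400x640x3 uint8, red, green, blue), "fx", "fy", "cx", "cy" (pixels), "k1" (the pictures are not rectified: a ray, as slopes to the right and down, at radius r is drawn at 1 + k1 r^2 times it, then the intrinsics apply), "rvec" (rotation vector, rad) and "tvec" (3), from world to camera coordinates, as OpenCV has them. Camera axes: x right, y down, z forward; pixel columns grow to the right and rows downward; lengths in m; the calibration is good to about 2 mm. A picture is of the moment at which its call begins. There is no depth.
- finish_job(): hands the job in, once; it reports no verdict.
The state is a dict: "time": time; "joints": joint angles; "qd": joint speeds; "joint_torque": joint torques, N m; "tcp_pos": TCP position; "ee_rot": TCP orientation; "contact_force": force on the tool from outside, world axes, zero at the start; "torque": the same for the moment, N m; "gripper_width": finger opening in m.
Only numpy, scipy, OpenCV 4.12 (cv2) and the standard library are available. Lean on these libraries where they do the work, as an engineer would, in place of code of your own. Each camera call takes 0.05 s, during which the arm holds its last target.

TASK

Put every wing bolt and steel dowel pin that is loose on the bench in the tub of the finishing machine, then slide its cover fully shut. Then, to check that the machine is free, turn the wheel by its crank handle counter-clockwise (seen from above): past the steel pointer once, then one whole turn more, and leave the handle at the pointer. Last, turn the key clockwise past RUN to START, hold it there for about a second and let go so that it springs back to RUN; do not turn the key while the cover is open, and leave the other things on the bench where they are.

Things in the scene. Friction and masses are not known exactly. Their poses are not given: they have to be found in the camera images.
- tub_floor (a point): Centre of the inner floor of the finisher's open grey plastic tub, 42 mm above the bench. This point's axes are the machine's: x away from the robot, y to the left, z up. Inside, the tub is 120 mm (x) by 120 mm (y) with 4 mm walls, its rim 100 mm above the bench. The half nearer the robot (-x) lies open at the start; the cover may overhang the far 20 mm
- finisher: The fixed machine: grey plinth 230 (x) x 300 mm (y), 40 mm high, front edge 130 mm on the robot's side of this origin (on the bench, mid-width). At its left front the tub, cover rails along the tub's sides 110 mm above the bench, a solid motor housing 98 mm high behind the tub; at its right the barring wheel with its pointer post (90 mm high) on the robot's side
- cover (a joint): Flat steel cover of the tub, 130 x 132 x 4 mm, top 106 mm above the bench, sliding level along the machine's x: 0 = fully shut against its stop, grows as it slides away from the robot, up to 0.115 m (open). Stiff by about 1 N; stays where it is left
- cover_knob (a point): Black grip bar upright on the cover near its front edge: 12 mm thick (machine x), 50 mm long (machine y), 30 mm high from 106 to 136 mm above the bench; the point is its centre, 125 mm above the bench, 11 mm below its top. It moves with the cover
- wheel (a joint): Angle of the dark steel barring wheel (136 mm across, rim top 92 mm above the bench): 0 = crank handle at the pointer, grows counter-clockwise seen from above. It starts between -1.0 and -0.4; the handle passes the pointer at 0 and is back there, one whole turn on, at 6.283; stops at -1.5 and 9. Light friction (about 0.04 N m); stays where it is left
- wheel_centre (a point): On the wheel's axis, 130 mm above the bench, which is the height to grip the crank; axes are the machine's. At joint 0 the handle lies at this point's -x side (towards the robot), 50 mm from the axis, just inside the steel pointer post that stands 96 mm from the axis
- crank (a point): Middle of the grip part of the black upright crank handle, a 24 mm round that spins freely on its pin, from 95 to 151 mm above the bench, 50 mm from the wheel's axis; the point is 130 mm above the bench
- key_plug (a joint): Lock plug that the key turns, about an upright axis, clockwise seen from above: 0 = OFF (start), 0.7 = RUN, where it stops. Stays where it is left. The key's whole turn from OFF is joint key_plug + joint key
- key (a joint): Further turn of the key beyond the plug, clockwise, against a return spring (0.08 N m to leave 0, 0.24 N m at 0.55): 0 = RUN (or OFF), 0.55 = START, stop at 0.65 rad. So the plug turns first, 0 to 0.7, then the key 0 to 0.55, 1.25 rad in all. Let go, the key springs back to 0 within about 0.5 s and the plug stays at RUN
- key_bow (a point): Centre of the black key's flat bow, on the key's axis, 102 mm above the bench. The bow stands upright: 36 mm wide (along this point's x), 9 mm thick (along its y: grip across y), from 86 to 118 mm above the bench. Its white-marked -x edge points at one, two or three dashes: OFF, RUN, START. The axes turn with the key. The lock barrel ends 77 mm above the bench
- wing_bolt_1_mid (a point): M10 wing bolt of grey steel lying on the bench: overall 69 mm long, 47 mm across the two wings, 18 mm thick; plain round threaded shank 10 mm thick. The point lies on the shank's axis half-way along the bolt, about 8 mm above the bench, 15 mm short of the thick hub; the body's y axis runs along the bolt, from the shank (-y) to the wings (+y), so grip across x. May be absent
- wing_bolt_2_mid (a point): M10 wing bolt of grey steel lying on the bench: overall 69 mm long, 47 mm across the two wings, 18 mm thick; plain round threaded shank 10 mm thick. The point lies on the shank's axis half-way along the bolt, about 8 mm above the bench, 15 mm short of the thick hub; the body's y axis runs along the bolt, from the shank (-y) to the wings (+y), so grip across x. May be absent
- dowel_pin_1_mid (a point): steel dowel pin lying on the bench, 10 mm thick, 45 mm long; the point is its centre, 5 mm above the bench; its y axis runs along the pin. It does not roll. May be absent
- dowel_pin_2_mid (a point): steel dowel pin lying on the bench, 10 mm thick, 45 mm long; the point is its centre, 5 mm above the bench; its y axis runs along the pin. It does not roll. May be absent
- hex_key: bystander: black hexagon key 104 mm long lying on the bench; leave it
- switch_box: The fixed grey box that carries the key, 80 x 80 mm, 70 mm high; origin under its centre, on the bench
- hose_mid (a point): A point on the room's fixed red coiled air hose, 60 mm thick, in the way between left and right. It rises from the bench at (0.30, -0.05) over (0.37, 0.05, 0.09), (0.42, 0.15, 0.15) (this point) and (0.52, 0.25, 0.23) to (0.60, 0.30, 0.31), then straight up to the ceiling at (0.63, 0.32), all in m. Cross it with fingertips above 0.3 m
- enamel_mug: bystander: white mug, 84 mm across, 81 mm high; leave it
There are look-alikes about, which are no part of the job. There is more than one size of the part that bears dowel_pin_2_mid; the job needs the smaller.

How it is judged:
On the way, in this order (a step that is already met when the one before it is completed fails the run):
1. all the wing bolts and dowel pins present lie in the tub (x of wing_bolt_1_mid in the frame of tub_floor between -0.063 and 0.063 m and y of wing_bolt_1_mid in the frame of tub_floor between -0.063 and 0.063 m and z of wing_bolt_1_mid in the frame of tub_floor between -0.005 and 0.055 m and x of wing_bolt_2_mid in the frame of tub_floor between -0.063 and 0.063 m and y of wing_bolt_2_mid in the frame of tub_floor between -0.063 and 0.063 m and z of wing_bolt_2_mid in the frame of tub_floor between -0.005 and 0.055 m and x of dowel_pin_1_mid in the frame of tub_floor between -0.063 and 0.063 m and y of dowel_pin_1_mid in the frame of tub_floor between -0.063 and 0.063 m and z of dowel_pin_1_mid in the frame of tub_floor between -0.005 and 0.055 m and x of dowel_pin_2_mid in the frame of tub_floor between -0.063 and 0.063 m and y of dowel_pin_2_mid in the frame of tub_floor between -0.063 and 0.063 m and z of dowel_pin_2_mid in the frame of tub_floor between -0.005 and 0.055 m), for 0.3 s.
2. the cover is slid fully shut over them (all of step 1 and value of joint cover below 0.006 m), for 0.2 s.
3. the wheel is turned counter-clockwise past the pointer (value of joint cover below 0.006 m and value of joint wheel above 0.3 rad).
4. one whole turn on, the crank handle stands at the pointer (value of joint cover below 0.006 m and value of joint wheel between 6.083 and 6.483 rad), for 0.3 s.
5. the key is held at START for half a second (all of step 4 and value of joint key above 0.4 rad and value of joint key_plug above 0.6 rad), for 0.5 s.
6. the key, let go, has sprung back to RUN (value of joint key_plug above 0.6 rad and value of joint key below 0.1 rad and contact force between the fingers and switch_box below 0.05 N), for 0.2 s.
At the end, for the whole second after the job is handed in: every present wing bolt and dowel pin lies in the tub, the cover is shut to within 6 mm, the crank handle stands at the pointer (within 0.2 rad) one whole turn on, and the key rests at RUN (plug over 0.6, key sprung back below 0.1 rad) (all of step 1 and all of step 4 and value of joint key_plug above 0.6 rad and value of joint key below 0.1 rad and velocity of joint each of wheel, key below 0.05 rad/s); the robot touches nothing.
It fails at once if the key is turned towards RUN while the cover is open (value of joint key_plug above 0.3 rad and value of joint cover above 0.02 m).
It fails at once if the bystander hex key is pushed more than 50 mm (distance of hex_key from where it was at the start of the episode above 0.05 m).
It fails at once if the bystander enamel mug is pushed more than 50 mm (distance of enamel_mug from where it was at the start of the episode above 0.05 m).
Of wing_bolt_1, wing_bolt_2, dowel_pin_1, dowel_pin_2 only 3 to 4 are there at a start; the rules pass over those that are not, and their reading is None.
At some moment in a run one of wing_bolt_1, wing_bolt_2, dowel_pin_1, dowel_pin_2 may be knocked a few centimetres aside while the robot is not near it.
Once in a run the grip may slacken for a moment while it holds something.
It also fails if it takes over 210 s, if anything falls off the work surface, if the arm or the gripper's body presses on something with over 40 N, if the wrist force passes 120 N, or if a joint passes its speed limit or range.

## Working session

There is one attempt and no reset: what is moved stays moved. The work goes in short steps, Python scripts to look and compute and a shell command to move; the robot and the scene stay as the last step left them, time stands still between calls to the robot, and variables do not carry over. Pictures are saved under pics/ and viewed, and the job is handed in when it is done.

```bash
ls; mkdir -p pics; cat > h.py <<'E'
import numpy as np, cv2
from workcell import env, get_image, finish_job
from scipy.spatial.transform import Rotation as R
def snap(name,fn,crop=None,scale=1):
    im=get_image(name); p=im["pixels"][:,:,::-1].copy()
    if crop: p=p[crop[1]:crop[3],crop[0]:crop[2]]
    if scale!=1: p=cv2.resize(p,None,fx=scale,fy=scale,interpolation=cv2.INTER_CUBIC)
    cv2.imwrite("pics/"+fn,p); return im
def pix2w(im,u,v,z):
    x=(u-im["cx"])/im["fx"]; y=(v-im["cy"])/im["fy"]
    a,b=x,y
    for _ in range(20):
        r2=a*a+b*b; a=x/(1+im["k1"]*r2); b=y/(1+im["k1"]*r2)
    Rm=R.from_rotvec(np.array(im["rvec"]).ravel()).as_matrix(); t=np.array(im["tvec"]).ravel()
    c=-Rm.T@t; d=Rm.T@np.array([a,b,1.])
    return c+d*(z-c[2])/d[2]
def w2pix(im,P):
    Rm=R.from_rotvec(np.array(im["rvec"]).ravel()).as_matrix(); t=np.array(im["tvec"]).ravel()
    q=Rm@np.array(P)+t; a,b=q[0]/q[2],q[1]/q[2]; k=1+im["k1"]*(a*a+b*b)
    return np.array([im["fx"]*a*k+im["cx"],im["fy"]*b*k+im["cy"]])
def st():
    o=env.get_obs(); 
    print("t",round(o["time"],2),"tcp",np.round(o["tcp_pos"],4),"R",np.round(R.from_quat(o["ee_rot"]).as_matrix(),3).tolist(),"F",np.round(o["contact_force"],1),"w",round(float(o["gripper_width"]),4))
    print(np.round(o["joints"],3)); return o
def to(P,yaw=None):
    """shift in tool axes (cm) to reach world P for TCP; yaw= desired world angle (deg) of tool y axis"""
    o=env.get_obs(); M=R.from_quat(o["ee_rot"]).as_matrix()
    s=M.T@(np.array(P)-o["tcp_pos"])*100
    print("shift cm",np.round(s,2),end=" ")
    # target: z down, y axis at yaw mod 180
    y=M[:,1]; cur=np.degrees(np.arctan2(y[1],y[0]))
    t=cur if yaw is None else yaw
    d=(t-cur+90)%180-90; t=np.radians(cur+d)
    Y=np.array([np.cos(t),np.sin(t),0]);Z=np.array([0,0,-1.]);X=np.cross(Y,Z)
    rv=R.from_matrix(M.T@np.stack([X,Y,Z],1)).as_rotvec(degrees=True)
    print("rotvec deg",np.round(rv,1),"cur yaw",round(cur,1))
E
python3 - <<'E'
from h import *
st(); print(env.tips_ahead)
for n in("scene","top","wrist"):
    im=snap(n,n+"0.png",scale=1.25); print(n,{k:np.round(im[k],3).tolist() for k in im if k!="pixels"})
E
```

```text
pics
t 0.0 tcp [0.2287 0.6077 0.2412] R [[-0.936, 0.352, -0.001], [0.352, 0.936, -0.002], [0.0, -0.002, -1.0]] F [-0.2  0.3 -0.4] w 0.0853
[-0.948  0.502 -0.427  1.551  0.221  1.138 -0.21 ]
0.011
scene {'fx': 387.085, 'fy': 387.085, 'cx': 322.273, 'cy': 209.761, 'k1': -0.024, 'rvec': [2.023, -0.528, 0.335], 'tvec': [-0.381, 0.199, 0.731]}
top {'fx': 451.663, 'fy': 451.663, 'cx': 322.652, 'cy': 198.714, 'k1': 0.009, 'rvec': [2.184, -2.127, 0.136], 'tvec': [0.003, 0.478, 1.297]}
wrist {'fx': 296.435, 'fy': 296.435, 'cx': 321.283, 'cy': 199.78, 'k1': -0.017, 'rvec': [-2.363, -1.635, -0.256], 'tvec': [-0.649, -0.04, 0.379]}
```

View pics/top0.png

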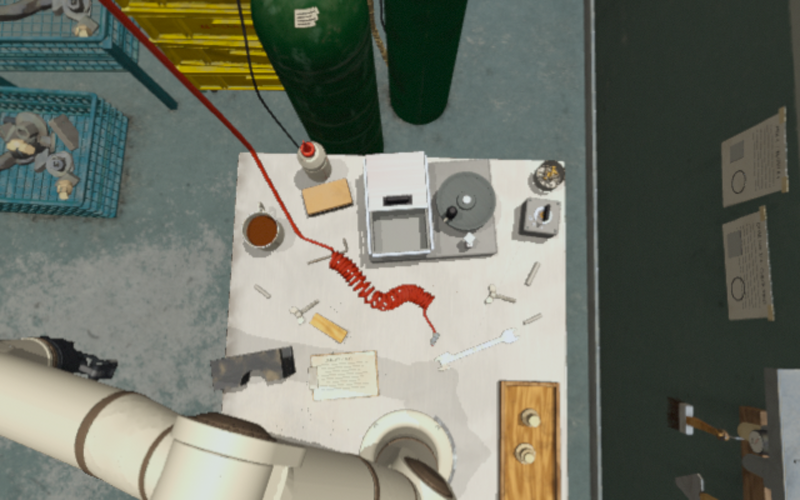

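View pics/scene0.png

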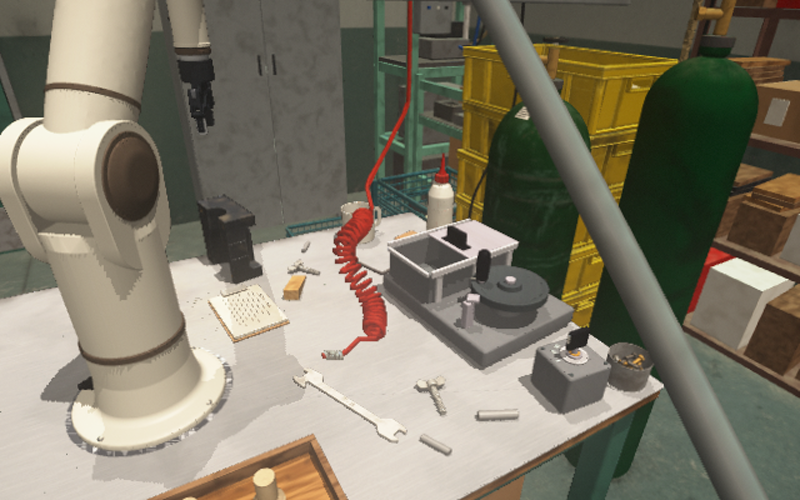

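View pics/wrist0.png

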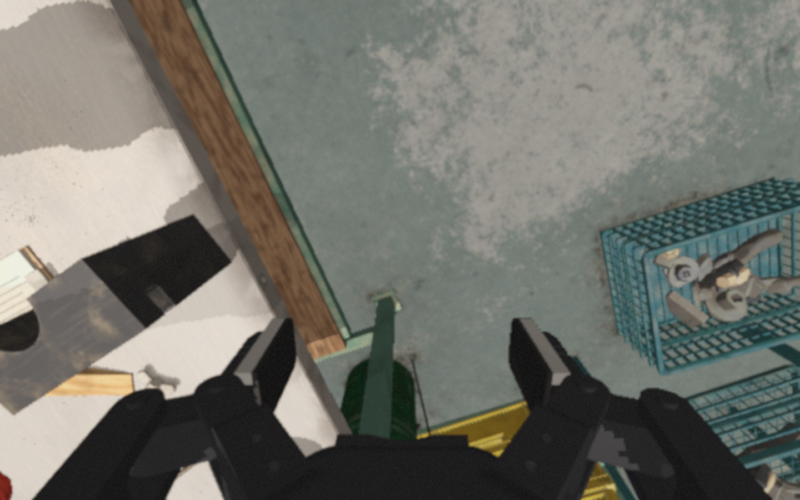

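The top view shows a pin at (262,291) and a wing bolt at (303,311) on the left. On the right are a wing bolt at (499,295) and pins at (532,273) and (532,319). I'll zoom in to measure them.

```bash
python3 - <<'E'
from h import *
im=snap("top","tl.png",(180,170,300,280),6)
p=im["pixels"][:,:,::-1]
cv2.imwrite("pics/tr.png",cv2.resize(p[200:280,360:460],None,fx=7,fy=7,interpolation=cv2.INTER_CUBIC))
cv2.imwrite("pics/tm.png",cv2.resize(p[110:220,270:460],None,fx=4,fy=4,interpolation=cv2.INTER_CUBIC))
E
```

```text
(no output)
```

View pics/tl.png

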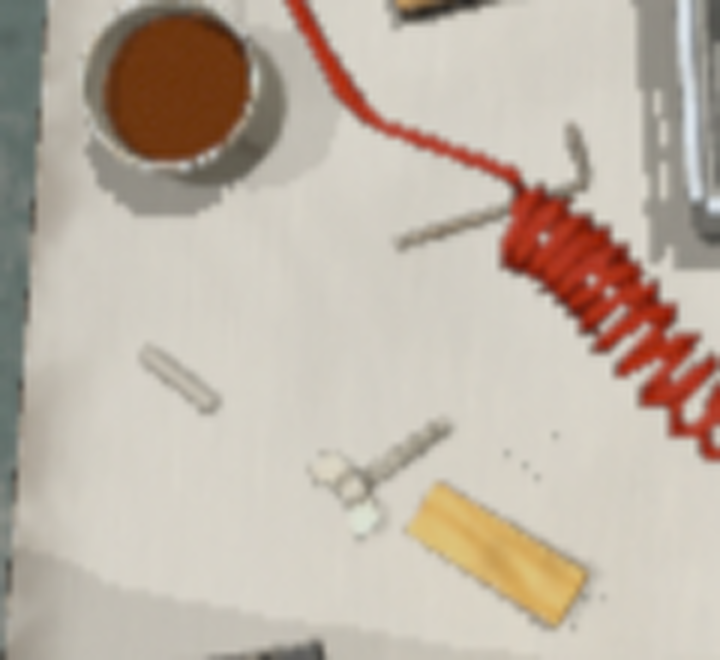

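View pics/tr.png

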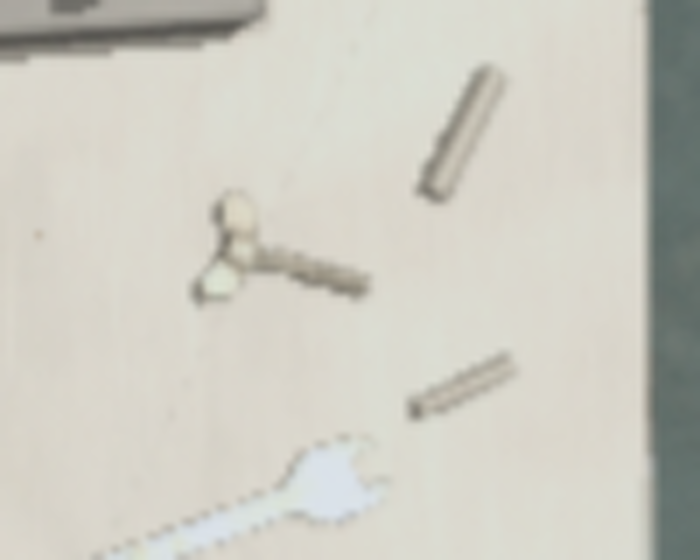

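View pics/tm.png

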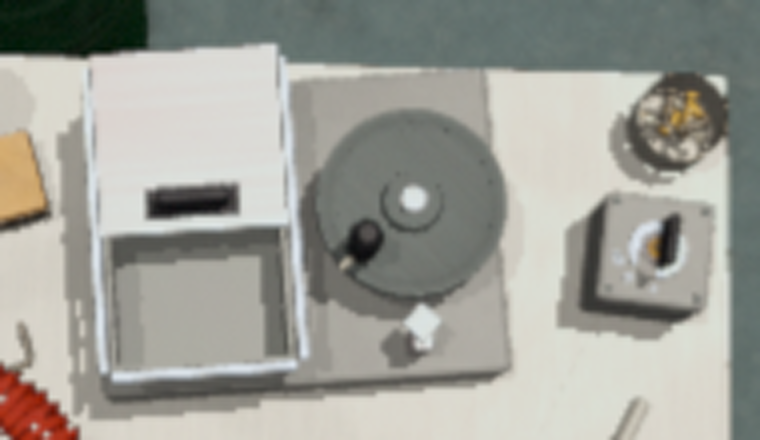

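```bash
python3 - <<'E'
from h import *
im=get_image("top")
def pr(n,u,v,s,o,z): 
    w=pix2w(im,u/s+o[0],v/s+o[1],z); print(n,np.round(w,4)); return w
L=(180,170);Rr=(360,200);M=(270,110)
def seg(n,a,b,s,o,z):
    A=pr(n,*a,s,o,z);B=pr(n,*b,s,o,z);print("  mid",np.round((A+B)/2,4),"len",np.linalg.norm(A-B).round(4),"yaw",np.degrees(np.arctan2(*(B-A)[[1,0]])).round(1))
seg("pinL",(145,352),(214,408),6,L,.007)
seg("boltL shank->hub",(448,427),(345,495),6,L,.009)
seg("pinRshort",(413,410),(512,362),7,Rr,.007)
seg("pinRlong",(436,190),(492,72),7,Rr,.009)
seg("boltR",(365,288),(228,250),7,Rr,.009)
pr("mug",180,85,6,L,.08)
seg("hexkey",(400,245),(580,185),6,L,.005)
for n,p,z in [("tubLF",(112,378),.1),("tubRF",(302,366),.1),("coverBL",(90,60),.106),("coverBR",(278,46),.106),("knobL",(150,190),.136),("knobR",(238,184),.136),("hub",(413,198),.1),("crankTop",(370,236),.151),("post",(424,322),.09),("plFR",(510,370),.04),("plFL",(108,400),.04),("keybowTopA",(672,216),.118),("keybowTopB",(664,264),.118),("boxFL",(585,300),.07),("boxFR",(703,310),.07),("boxBR",(714,205),.07),("boxBL",(604,196),.07),("wheelL",(317,205),.092),("wheelR",(506,195),.092),("wheelT",(413,110),.092),("wheelB",(408,298),.092)]: pr(n,*p,4,M,z)
E
```

```text
pinL [0.3824 0.3648 0.007 ]
pinL [0.3557 0.3292 0.007 ]
  mid [0.3691 0.347  0.007 ] len 0.0444 yaw -126.8
boltL shank->hub [0.3494 0.2134 0.009 ]
boltL shank->hub [0.3149 0.2622 0.009 ]
  mid [0.3322 0.2378 0.009 ] len 0.0598 yaw 125.2
pinRshort [ 0.3115 -0.2715  0.007 ]
pinRshort [ 0.3326 -0.3131  0.007 ]
  mid [ 0.3221 -0.2923  0.007 ] len 0.0467 yaw -63.1
pinRlong [ 0.404  -0.2808  0.009 ]
pinRlong [ 0.4548 -0.3047  0.009 ]
  mid [ 0.4294 -0.2928  0.009 ] len 0.0561 yaw -25.1
boltR [ 0.3619 -0.2509  0.009 ]
boltR [ 0.3763 -0.1931  0.009 ]
  mid [ 0.3691 -0.222   0.009 ] len 0.0596 yaw 76.0
mug [0.5049 0.3366 0.08  ]
hexkey [0.4389 0.2419 0.005 ]
hexkey [0.4714 0.1537 0.005 ]
  mid [0.4551 0.1978 0.005 ] len 0.094 yaw -69.8
tubLF [0.4513 0.0841 0.1   ]
tubRF [ 0.4632 -0.0476  0.1   ]
coverBL [0.6763 0.1069 0.106 ]
coverBR [ 0.69   -0.0257  0.106 ]
knobL [0.5772 0.0605 0.136 ]
knobR [5.83e-01 5.00e-04 1.36e-01]
hub [ 0.5843 -0.1232  0.1   ]
crankTop [ 0.5463 -0.089   0.151 ]
post [ 0.4979 -0.1332  0.09  ]
plFR [ 0.4717 -0.202   0.04  ]
plFL [0.4419 0.0899 0.04  ]
keybowTopA [ 0.5724 -0.3005  0.118 ]
keybowTopB [ 0.5386 -0.2948  0.118 ]
boxFL [ 0.5199 -0.2503  0.07  ]
boxFR [ 0.5149 -0.3345  0.07  ]
boxBR [ 0.5915 -0.343   0.07  ]
boxBL [ 0.596  -0.2639  0.07  ]
wheelL [ 0.5792 -0.0563  0.092 ]
wheelR [ 0.59   -0.1899  0.092 ]
wheelT [ 0.65   -0.1233  0.092 ]
wheelB [ 0.5144 -0.1215  0.092 ]
```

```bash
python3 - <<'E'
from h import *
to([.369,.347,.20],143.2)
im=get_image("top")
for p in [(172,290),(235,282),(237,300)]: print(np.round(pix2w(im,*p,.1),3))
E
```

```text
shift cm [-22.32 -19.5    4.2 ] rotvec deg [ -0.   -0.  -73.8] cur yaw 69.4
[0.209 0.417 0.1  ]
[0.235 0.248 0.1  ]
[0.187 0.24  0.1  ]
```

```bash
python3 -m handwheel '[[-3.8,-3.3,0.7,0,0,0,0],[-3.8,-3.3,0.7,0,0,0,0],[-3.8,-3.3,0.7,0,0,0,0],[-3.8,-3.3,0.7,0,0,0,0],[-3.8,-3.3,0.7,0,0,0,0],[-3.3,-3,0.7,0,0,0,0],[0,0,0,0,0,-10,0],[0,0,0,0,0,-10,0],[0,0,0,0,0,-10,0],[0,0,0,0,0,-10,0]]' 40; python3 -m handwheel '[[0,0,0,0,0,-10,0],[0,0,0,0,0,-10,0],[0,0,0,0,0,-10,0],[0,0,0,0,0,-4,0],[0,0,0,0,0,0,0]]'; python3 - <<'E'
from h import *
to([.369,.347,.20],143.2); st()
snap("wrist","w1.png",scale=1.25)
E
```

```text
time: 1.55
tcp_pos: [0.3731, 0.3387, 0.1981]
ee_rot: [-0.178, 0.984, 0.001, 0.0]
contact_force: [-0.4, 0.1, -0.1]
gripper_width: 0.0426
time: 2.17
tcp_pos: [0.3733, 0.3386, 0.1986]
ee_rot: [-0.467, 0.884, 0.0, 0.001]
contact_force: [-0.8, -0.2, 1.0]
gripper_width: 0.0427
shift cm [-0.45  0.83 -0.14] rotvec deg [-0.   0.1  2.5] cur yaw 145.7
t 2.17 tcp [0.3733 0.3386 0.1986] R [[-0.563, -0.826, 0.001], [-0.826, 0.563, 0.002], [-0.002, -0.0, -1.0]] F [-0.8 -0.2  1. ] w 0.0427
[-0.28   0.315 -0.6    1.952  0.219  0.936  1.556]
```

View pics/w1.png

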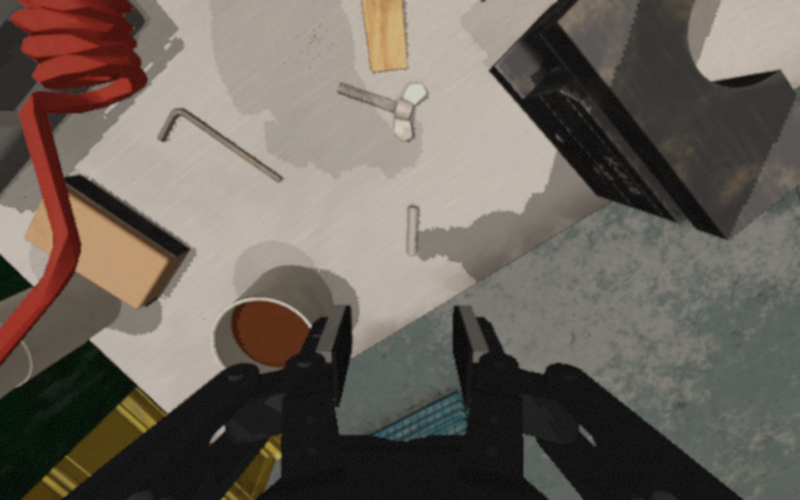

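The wrist view shows the pin upright at (412,207)–(413,254), the bolt tip at (340,88) and the bolt hub at (403,111). The mug rim is at (260,340) and the black block is on the right.

```bash
python3 - <<'E'
from h import *
im=get_image("wrist")
def seg(a,b,z):
    A,B=[pix2w(im,p[0]/1.25,p[1]/1.25,z) for p in(a,b)]
    print(np.round(A,4),np.round(B,4),np.round((A+B)/2,4),np.linalg.norm(A-B).round(4),np.degrees(np.arctan2(*(B-A)[[1,0]])).round(1)); return (A+B)/2
m=seg((412.5,206),(413,255),.007)
seg((340,88),(403,111),.009)
yaw=144
m[2]=.014
to(m,None)
E
```

```text
[0.3577 0.3318 0.007 ] [0.3827 0.3699 0.007 ] [0.3702 0.3509 0.007 ] 0.0456 56.7
[0.3521 0.2195 0.009 ] [0.3204 0.2622 0.009 ] [0.3362 0.2408 0.009 ] 0.0532 126.6
shift cm [-0.8   0.95 18.46] rotvec deg [-0.   0.1  0. ] cur yaw 145.7
```

```bash
python3 -m handwheel '[[-0.8,0.9,4,0,0,0,0],[0,0,4,0,0,0,0],[0,0,4,0,0,0,0],[0,0,3,0,0,0,0],[0,0,2,0,0,0,0],[0,0,0,0,0,0,0]]'; python3 - <<'E'
from h import *
to([.370,.350,.014]); st()
snap("wrist","w2.png",scale=1.25)
E
```

```text
time: 3.02
tcp_pos: [0.3732, 0.3524, 0.0251]
ee_rot: [-0.463, 0.886, 0.0, 0.003]
contact_force: [-0.1, 0.3, -0.4]
gripper_width: 0.0429
shift cm [0.39 0.13 1.11] rotvec deg [-0.2  0.4  0. ] cur yaw 145.1
t 3.02 tcp [0.3732 0.3524 0.0251] R [[-0.572, -0.821, 0.006], [-0.821, 0.572, 0.003], [-0.006, -0.003, -1.0]] F [-0.1  0.3 -0.4] w 0.0429
[-0.443  0.602 -0.451  2.03   0.456  0.6    1.328]
```

View pics/w2.png

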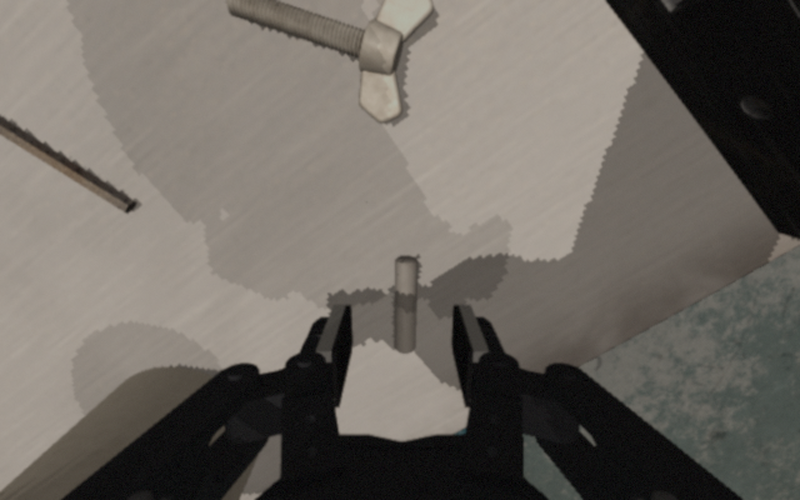

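```bash
python3 - <<'E'
from h import *
im=get_image("wrist")
a=pix2w(im,405/1.25,258/1.25,.008);b=pix2w(im,405/1.25,350/1.25,.007);print(a,b,(a+b)/2)
to([*((a+b)/2)[:2],.014]) 
E
```

```text
[0.35770984 0.3318719  0.008     ] [0.38380816 0.36956632 0.007     ] [0.370759   0.35071911 0.0075    ]
shift cm [0.44 0.12 1.27] rotvec deg [-0.2  0.5  0. ] cur yaw 145.2
```

```bash
python3 -m handwheel '[[0.4,0.1,0.7,0,0,0,0],[0,0,0.4,0,0,0,0],[0,0,0,0,0,0,-0.6],[0,0,0,0,0,0,-0.9],[0,0,0,0,0,0,-0.9],[0,0,0,0,0,0,-0.9],[0,0,0,0,0,0,-0.9]]' 60; python3 - <<'E'
from h import *
st()
E
```

```text
time: 4.0
tcp_pos: [0.3731, 0.3522, 0.0181]
ee_rot: [-0.462, 0.887, 0.001, 0.008]
contact_force: [-0.2, -0.8, -0.9]
gripper_width: 0.0068
t 4.0 tcp [0.3731 0.3522 0.0181] R [[-0.572, -0.82, 0.013], [-0.82, 0.572, 0.009], [-0.015, -0.005, -1.0]] F [-0.2 -0.8 -0.9] w 0.0068
[-0.453  0.61  -0.438  2.039  0.471  0.574  1.313]
```

```bash
python3 -m handwheel '[[0,0,0,0,0,0,-0.3],[0,0,0,0,0,0,-0.3],[0.6,0,0.4,0,0,0,-0.3],[0.3,0,0.2,0,0,0,-0.3],[0,0,0,0,0,0,-0.3]]' 60; python3 - <<'E'
from h import *
st();to([.3707,.3507,.0135],145)
E
```

```text
time: 4.62
tcp_pos: [0.3674, 0.344, 0.0113]
ee_rot: [-0.462, 0.887, 0.001, 0.007]
contact_force: [0.2, -0.0, 0.9]
gripper_width: 0.03
t 4.62 tcp [0.3674 0.344  0.0113] R [[-0.572, -0.82, 0.012], [-0.82, 0.572, 0.009], [-0.014, -0.005, -1.0]] F [ 0.2 -0.   0.9] w 0.03
[-0.455  0.611 -0.429  2.062  0.481  0.549  1.304]
shift cm [-0.74  0.11 -0.21] rotvec deg [-0.3  0.8  0.1] cur yaw 145.1
```

```bash
python3 -m handwheel '[[-0.6,0.1,-0.2,0,0.5,0,-0.3],[0,0,0,0,0,0,-0.3],[0,0,0,0,0,0,-0.3]]' 60; python3 - <<'E'
from h import *
st();to([.3707,.3507,.0135],145)
E
```

```text
time: 5.0
tcp_pos: [0.3705, 0.3505, 0.0137]
ee_rot: [-0.462, 0.887, -0.001, 0.004]
contact_force: [0.5, 0.3, 0.1]
gripper_width: 0.0299
t 5.0 tcp [0.3705 0.3505 0.0137] R [[-0.572, -0.82, 0.007], [-0.82, 0.572, 0.002], [-0.006, -0.005, -1.0]] F [0.5 0.3 0.1] w 0.0299
[-0.458  0.618 -0.434  2.039  0.473  0.575  1.308]
shift cm [-0.03 -0.01  0.02] rotvec deg [-0.3  0.3  0.1] cur yaw 145.1
```

```bash
python3 -m handwheel '[[0,0,0,0,0,0,-1],[0,0,0,0,0,0,-1],[0,0,0,0,0,0,-1],[0,0,0,0,0,0,-1],[0,0,-3,0,0,0,-1],[0,0,-5,0,0,0,-1],[0,0,-5,0,0,0,-1],[0,0,0,0,0,0,-1]]' 70; python3 - <<'E'
from h import *
st()
snap("wrist","w3.png",scale=1.25)
E
```

```text
time: 6.0
tcp_pos: [0.3689, 0.3497, 0.1463]
ee_rot: [-0.463, 0.887, -0.001, 0.002]
contact_force: [0.1, 0.2, -0.3]
gripper_width: 0.0072
t 6.0 tcp [0.3689 0.3497 0.1463] R [[-0.572, -0.82, 0.005], [-0.82, 0.572, 0.0], [-0.003, -0.004, -1.0]] F [ 0.1  0.2 -0.3] w 0.0072
[-0.331  0.4   -0.58   1.986  0.298  0.834  1.456]
```

View pics/w3.png

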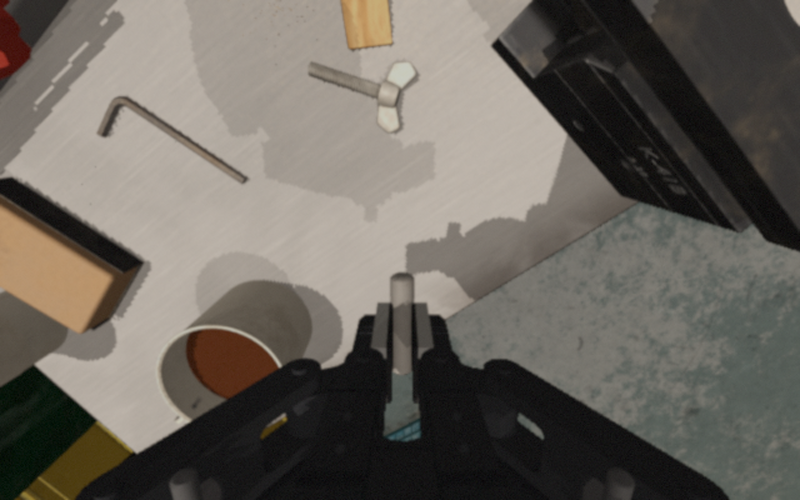

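The pin is held between the pads. I'll lift it high and cross to the tub.

```bash
python3 -m handwheel '[[0,0,-5.5,0,0,0,-1],[0,0,-5.5,0,0,0,-1],[0,0,-5.5,0,0,0,-1],[0,0,-5,0,0,0,-1],[0,0,0,0,0,0,-1]]'; python3 - <<'E'
from h import *
st();to([.507,.023,.36],95.5)
E
```

```text
time: 6.68
tcp_pos: [0.3664, 0.3452, 0.3568]
ee_rot: [-0.462, 0.887, -0.003, -0.007]
contact_force: [0.7, 0.4, -2.1]
gripper_width: 0.0079
t 6.67 tcp [0.3664 0.3452 0.3568] R [[-0.573, -0.819, -0.01], [-0.819, 0.574, -0.012], [0.015, 0.001, -1.0]] F [ 0.7  0.4 -2.1] w 0.0079
[-0.229  0.161 -0.651  1.745  0.102  1.285  1.627]
shift cm [ 18.34 -30.    -0.07] rotvec deg [-0.3 -0.8 49.5] cur yaw 145.0
```

```bash
python3 -m handwheel '[[2.6,-4.2,0,0,0,0,-1],[2.6,-4.2,0,0,0,0,-1],[2.6,-4.2,0,0,0,0,-1],[2.6,-4.2,0,0,0,0,-1],[2.6,-4.2,0,0,0,0,-1],[2.6,-4.2,0,0,0,0,-1],[2.6,-4.2,0,0,0,0,-1],[0,0,0,0,0,0,-1]]'; python3 - <<'E'
from h import *
st();to([.507,.023,.36],95.5)
snap("wrist","w4.png",scale=1.25)
E
```

```text
time: 7.68
tcp_pos: [0.5005, 0.0132, 0.3386]
ee_rot: [-0.461, 0.887, 0.0, -0.022]
contact_force: [-1.0, 0.3, 0.0]
gripper_width: 0.0074
t 7.67 tcp [0.5005 0.0132 0.3386] R [[-0.573, -0.819, -0.039], [-0.819, 0.574, -0.019], [0.038, 0.02, -0.999]] F [-1.   0.3  0. ] w 0.0074
[ 0.221  0.157 -0.35   1.768  0.071  1.267  2.382]
shift cm [-1.09  0.08 -2.18] rotvec deg [ 0.2 -2.5 49.5] cur yaw 145.0
```

View pics/w4.png

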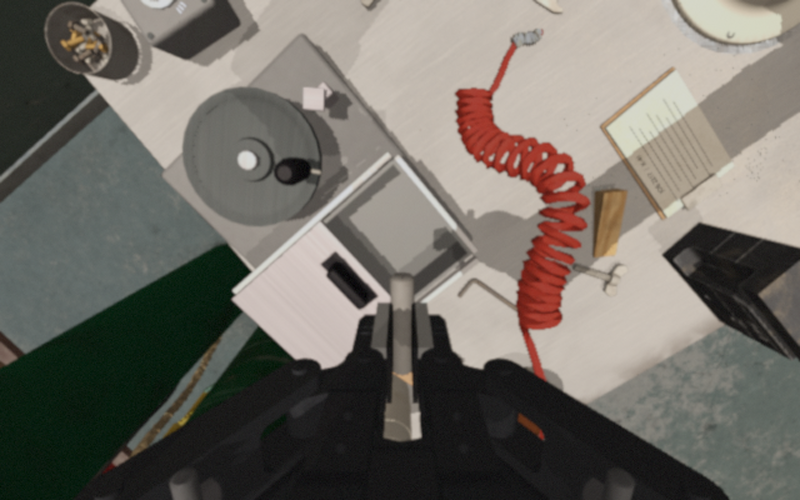

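```bash
python3 - <<'E'
from h import *
im=get_image("wrist")
for n,p,z in [("railFR",(397,157),.11),("railFL",(476,253),.11),("railBR",(235,295),.11),("coverFR",(319,224),.106),("knob1",(333,262),.136),("knob2",(370,298),.136),("crank",(292,170),.151),("hub",(247,159),.1)]:
    print(n,np.round(pix2w(im,p[0]/1.25,p[1]/1.25,z),4))
to([.505,.022,.36],145)
E
```

```text
railFR [ 0.4637 -0.0356  0.11  ]
railFL [0.4522 0.0887 0.11  ]
railBR [ 0.6827 -0.0181  0.11  ]
coverFR [ 0.5653 -0.0269  0.106 ]
knob1 [0.5687 0.008  0.136 ]
knob2 [0.5619 0.058  0.136 ]
crank [ 0.5422 -0.0789  0.151 ]
hub [ 0.5842 -0.1173  0.1   ]
shift cm [-0.58 -0.18 -2.12] rotvec deg [ 1.2 -2.1  0.4] cur yaw 145.3
```

```bash
python3 -m handwheel '[[-0.6,-0.2,0,0,-2.4,0,-1],[0,0,3,0,0,10,-1],[0,0,4,0,0,10,-1],[0,0,4,0,0,10,-1],[0,0,4,0,0,10,-1],[0,0,4,0,0,9,-1],[0,0,0,0,0,0,-1]]'; python3 - <<'E'
from h import *
st();to([.507,.024,.075],95.5)
snap("wrist","w5.png",scale=1.25)
E
```

```text
time: 8.65
tcp_pos: [0.5011, 0.0358, 0.1429]
ee_rot: [-0.049, 0.999, 0.014, -0.003]
contact_force: [-0.6, -0.7, -0.7]
gripper_width: 0.0072
t 8.65 tcp [0.5011 0.0358 0.1429] R [[-0.995, -0.097, -0.008], [-0.097, 0.995, 0.027], [0.005, 0.028, -1.0]] F [-0.6 -0.7 -0.7] w 0.0072
[ 0.097  0.354 -0.24   2.003  0.077  0.799  1.486]
shift cm [-0.5  -1.42  6.76] rotvec deg [ 1.6 -0.3  0.1] cur yaw 95.6
```

View pics/w5.png

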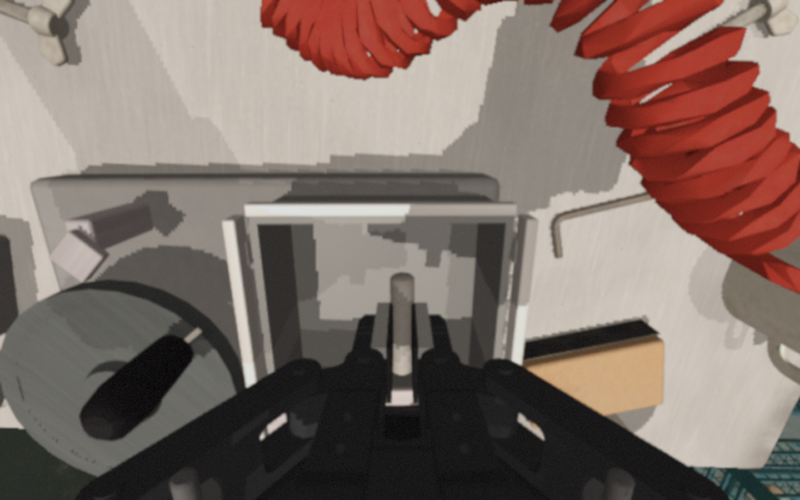

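```bash
python3 - <<'E'
from h import *
im=get_image("wrist")
for p in [(247,208),(516,208),(263,226),(503,224)]: print(np.round(pix2w(im,p[0]/1.25,p[1]/1.25,.1),4))
E
python3 -m handwheel '[[-0.6,-1.1,0,1.6,0,0,-1],[0,0,0,0,0,0,-1],[0,0,3.5,0,0,0,-1],[0,0,3.0,0,0,0,-1],[0,0,0,0,0,0,-1]]'; python3 - <<'E'
from h import *
st();to([.507,.024,.075],95.5)
E
```

```text
[ 0.4672 -0.0404  0.1   ]
[0.4552 0.0883 0.1   ]
[ 0.4754 -0.0329  0.1   ]
[0.4637 0.0834 0.1   ]
time: 9.38
tcp_pos: [0.5198, 0.0246, 0.0876]
ee_rot: [-0.052, 0.999, -0.002, 0.009]
contact_force: [-0.6, -0.3, 0.7]
gripper_width: 0.0074
t 9.38 tcp [0.5198 0.0246 0.0876] R [[-0.994, -0.103, 0.018], [-0.103, 0.995, -0.002], [-0.018, -0.004, -1.0]] F [-0.6 -0.3  0.7] w 0.0074
[ 0.068  0.456 -0.206  2.012  0.152  0.67   1.44 ]
shift cm [1.3  0.08 1.24] rotvec deg [-0.2  1.   0.4] cur yaw 95.9
```

```bash
python3 -m handwheel '[[1.3,0,1.0,0,0.5,0,-1],[0,0,0,0,0,0,-1],[0,0,0,0,0,0,-0.3],[0,0,0,0,0,0,-0.3],[0,0,0,0,0,0,-0.3],[0,0,-4,0,0,0,-0.3],[0,0,-5,0,0,0,-0.3],[0,0,-5,0,0,0,-0.3],[0,0,0,0,0,0,-0.3]]'; python3 - <<'E'
from h import *
st()
snap("wrist","w6.png",scale=1.25)
E
```

```text
time: 10.5
tcp_pos: [0.5074, 0.0238, 0.2253]
ee_rot: [-0.052, 0.999, -0.002, 0.008]
contact_force: [0.3, -0.5, -0.7]
gripper_width: 0.0299
t 10.5 tcp [0.5074 0.0238 0.2253] R [[-0.994, -0.104, 0.016], [-0.104, 0.995, -0.003], [-0.015, -0.004, -1.0]] F [ 0.3 -0.5 -0.7] w 0.0299
[ 0.111  0.237 -0.246  1.938  0.075  0.96   1.505]
```

View pics/w6.png

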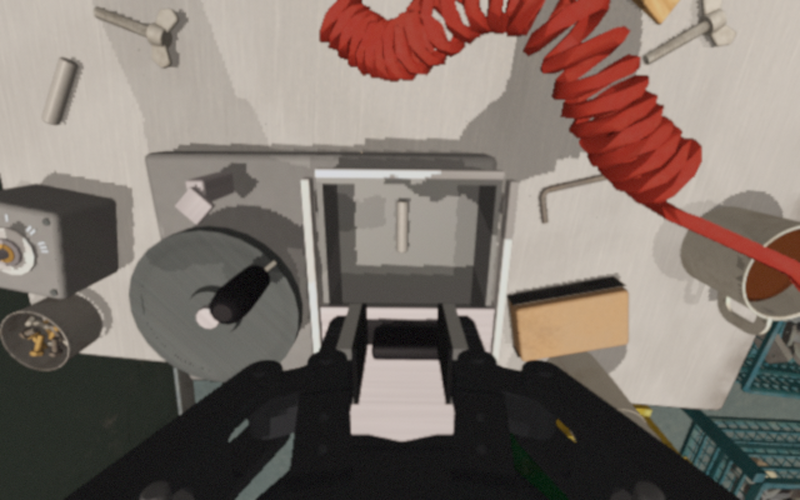

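The pin lies in the tub at (402,225). Next is the left wing bolt, going over the hose.

```bash
python3 -m handwheel '[[0,0,-5,0,0,0,-0.2],[0,0,-5,0,0,0,-0.2],[0,0,-4.5,0,0,0,-0.2],[0,0,0,0,0,0,-0.2]]'; python3 - <<'E'
from h import *
st();to([.331,.243,.36],36)
E
```

```text
time: 11.05
tcp_pos: [0.5016, 0.0236, 0.3663]
ee_rot: [-0.052, 0.999, -0.002, 0.0]
contact_force: [-0.5, -1.1, -0.1]
gripper_width: 0.0339
t 11.05 tcp [0.5016 0.0236 0.3663] R [[-0.995, -0.104, 0.001], [-0.104, 0.995, -0.003], [-0.0, -0.003, -1.0]] F [-0.5 -1.1 -0.1] w 0.0339
[ 0.126  0.109 -0.249  1.755  0.031  1.281  1.545]
shift cm [14.68 23.6   0.54] rotvec deg [-0.2  0.1 60. ] cur yaw 96.0
```

```bash
python3 -m handwheel '[[2.9,4.7,0,0,0,0,-0.2],[2.9,4.7,0,0,0,0,-0.2],[2.9,4.7,0,0,0,0,-0.2],[2.9,4.7,0,0,0,0,-0.2],[2.9,4.7,0,0,0,0,-0.2],[0,0,0,0,0,10,-0.2],[0,0,2,0,0,10,-0.2],[0,0,4,0,0,10,-0.2],[0,0,4,0,0,10,-0.2],[0,0,4,0,0,10,-0.2]]';python3 -m handwheel '[[0,0,0,0,0,10,-0.2],[0,0,0,0,0,0,-0.2]]'; python3 - <<'E'
from h import *
st();to([.331,.243,.20],36)
snap("wrist","w7.png",scale=1.25)
E
```

```text
time: 12.3
tcp_pos: [0.3195, 0.2437, 0.2059]
ee_rot: [0.388, 0.922, -0.008, -0.007]
contact_force: [0.2, 0.1, -0.2]
gripper_width: 0.0343
time: 12.55
tcp_pos: [0.3145, 0.2403, 0.1993]
ee_rot: [0.468, 0.884, -0.015, -0.01]
contact_force: [-0.1, 0.5, 1.2]
gripper_width: 0.0338
t 12.55 tcp [0.3145 0.2403 0.1993] R [[-0.562, 0.827, -0.032], [0.827, 0.561, -0.016], [0.005, -0.036, -0.999]] F [-0.1  0.5  1.2] w 0.0338
[-0.184  0.122 -0.558  2.161  0.069  0.913 -0.187]
shift cm [-0.7   1.51 -0.12] rotvec deg [-2.  -0.3 -1.8] cur yaw 34.2
```

View pics/w7.png

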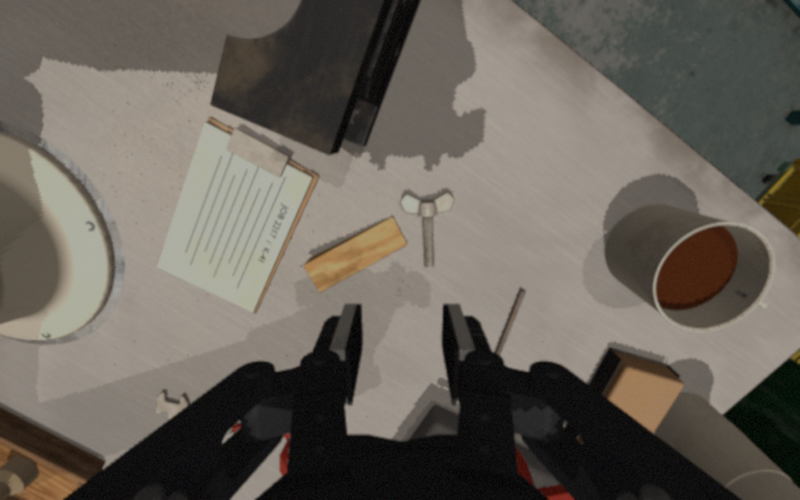

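The bolt shows with its tip at (429,266) and hub at (428,209).

```bash
python3 - <<'E'
from h import *
im=get_image("wrist")
A=pix2w(im,429/1.25,266/1.25,.008);B=pix2w(im,428.5/1.25,209/1.25,.011)
d=(B-A)[:2];d/=np.linalg.norm(d);m=A[:2]+.0345*d
print(A,B,m,np.degrees(np.arctan2(d[1],d[0])));to([*m,.017],np.degrees(np.arctan2(d[1],d[0]))-90)
E
```

```text
[0.35252571 0.21761639 0.008     ] [0.32073085 0.26122957 0.011     ] [0.33220195 0.2454946 ] 126.09278078505541
shift cm [-0.63  2.35 18.23] rotvec deg [-2.  -0.3 -1.8] cur yaw 34.3
```

```bash
python3 -m handwheel '[[-0.6,1.8,0,-2,0,-1.8,-0.2],[0,0,4,0,0,0,-0.2],[0,0,4,0,0,0,-0.2],[0,0,4,0,0,0,-0.2],[0,0,2,0,0,0,-0.2],[0,0,0,0,0,0,-0.2]]'; python3 - <<'E'
from h import *
st();to([.332,.2455,.017],36)
snap("wrist","w8.png",scale=1.25)
E
```

```text
time: 13.4
tcp_pos: [0.3377, 0.2486, 0.0579]
ee_rot: [0.445, 0.895, 0.006, 0.001]
contact_force: [-0.5, 0.4, -0.7]
gripper_width: 0.0343
t 13.4 tcp [0.3377 0.2486 0.0579] R [[-0.603, 0.797, 0.006], [0.798, 0.603, 0.01], [0.004, 0.011, -1.0]] F [-0.5  0.4 -0.7] w 0.0343
[-0.298  0.413 -0.454  2.245  0.344  0.537 -0.367]
shift cm [ 0.08 -0.68  4.09] rotvec deg [ 0.6 -0.2  1.1] cur yaw 37.1
```

View pics/w8.png

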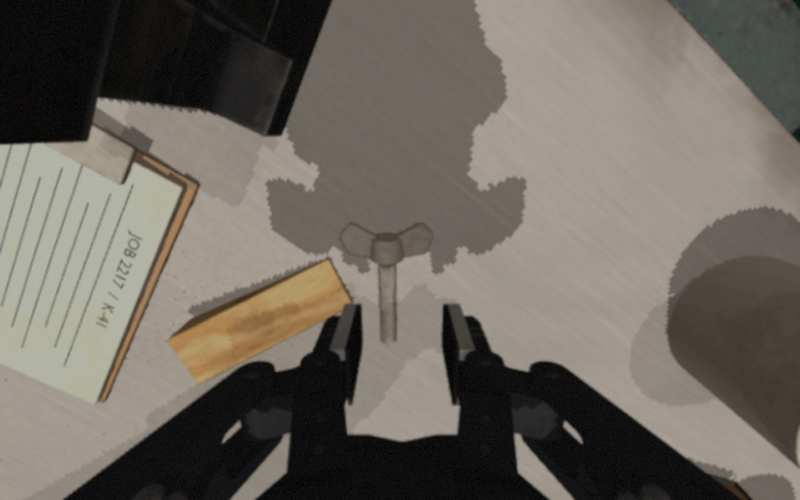

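```bash
python3 - <<'E'
from h import *
im=get_image("wrist")
A=pix2w(im,388/1.25,340/1.25,.008);B=pix2w(im,387/1.25,246/1.25,.012)
d=(B-A)[:2];d/=np.linalg.norm(d);m=A[:2]+.0345*d
print(A,B,m,np.degrees(np.arctan2(d[1],d[0])));to([*m,.015],np.degrees(np.arctan2(d[1],d[0]))-90)
o=env.get_obs();M=R.from_quat(o["ee_rot"]).as_matrix()
for p in [(351,297),(333,261)]:
    w=pix2w(im,p[0]/1.25,p[1]/1.25,.02); w[:2]-=m; w[2]=0; print("wood rel bolt mid tool axes mm",np.round(M.T@w*1000,1))
E
```

```text
[0.35272558 0.21877729 0.008     ] [0.31911127 0.26364835 0.012     ] [0.33204094 0.2463888 ] 126.83802877684882
shift cm [ 0.16 -0.77  4.43] rotvec deg [ 0.8 -0.2  0.2] cur yaw 37.0
wood rel bolt mid tool axes mm [ -2.6 -18.   -0.3]
wood rel bolt mid tool axes mm [ 16.5 -25.9  -0.3]
```

```bash
python3 -m handwheel '[[-1.5,-0.5,0,0.8,0,0,-0.5],[0,0,1,0,0,0,-0.5],[0,0,0.5,0,0,0,-0.5],[0,0,0,0,0,0,-0.5]]'; python3 - <<'E'
from h import *
st();to([.332,.2464,.015],36.8)
snap("wrist","w9.png",scale=1.25)
E
```

```text
time: 14.0
tcp_pos: [0.3464, 0.2367, 0.0468]
ee_rot: [0.445, 0.896, 0.004, 0.0]
contact_force: [0.2, -0.2, 0.4]
gripper_width: 0.0211
t 14.0 tcp [0.3464 0.2367 0.0468] R [[-0.604, 0.797, 0.004], [0.797, 0.604, 0.007], [0.003, 0.008, -1.0]] F [ 0.2 -0.2  0.4] w 0.0211
[-0.281  0.438 -0.435  2.245  0.365  0.516 -0.35 ]
shift cm [ 1.63 -0.59  3.18] rotvec deg [ 0.5 -0.2  0.4] cur yaw 37.2
```

View pics/w9.png

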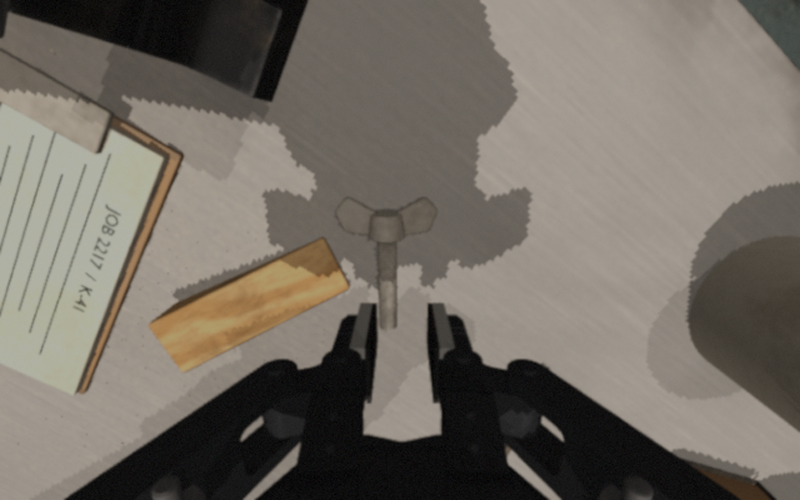

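```bash
python3 -m handwheel '[[0,-0.3,0.8,0.4,0,0,-0.5],[0,0,1,0,0,0,-0.5],[0,0,0,0,0,0,-0.5],[0,0,0.8,0,0,0,-0.5],[0,0,0,0,0,0,-0.5]]'; python3 - <<'E'
from h import *
st();to([.332,.2464,.015],36.8)
snap("wrist","w10.png",scale=1.25)
E
```

```text
time: 14.68
tcp_pos: [0.3434, 0.2355, 0.0189]
ee_rot: [0.444, 0.896, 0.001, -0.002]
contact_force: [-0.2, -0.0, 0.4]
gripper_width: 0.0207
t 14.68 tcp [0.3434 0.2355 0.0189] R [[-0.605, 0.796, -0.002], [0.796, 0.605, 0.003], [0.003, 0.0, -1.0]] F [-0.2 -0.   0.4] w 0.0207
[-0.323  0.497 -0.39   2.253  0.414  0.458 -0.396]
shift cm [ 1.55 -0.25  0.39] rotvec deg [ 0.  -0.2  0.5] cur yaw 37.3
```

View pics/w10.png

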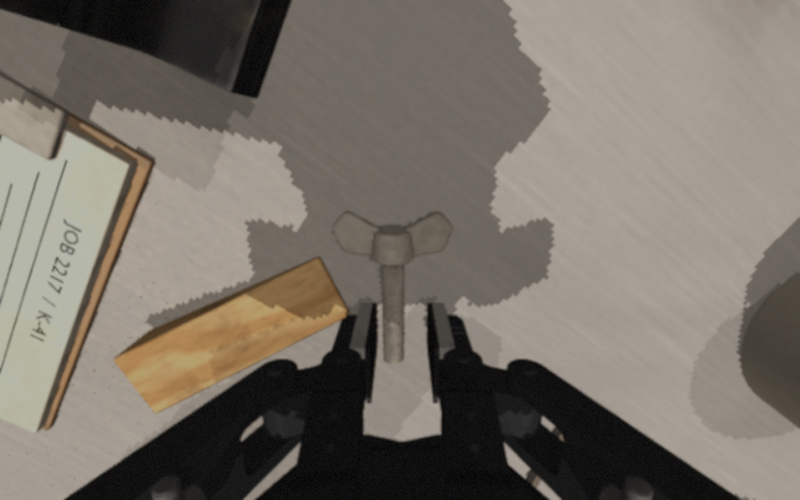

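```bash
python3 -m handwheel '[[0.2,0,0.3,0,0,0,-0.5],[0,0,0,0,0,0,-0.5],[0,-0.2,0,0,0,0,-0.8],[0,0,0,0,0,0,-1],[0,0,0,0,0,0,-1],[0,0,0,0,0,0,-1],[0,0,0,0,0,0,-1],[0,0,-3,0,0,0,-1],[0,0,-5,0,0,0,-1],[0,0,0,0,0,0,-1]]' 90; python3 - <<'E'
from h import *
st()
snap("wrist","w11.png",scale=1.25)
E
```

```text
time: 15.98
tcp_pos: [0.3405, 0.236, 0.0979]
ee_rot: [0.444, 0.896, 0.001, -0.002]
contact_force: [0.5, 0.6, -0.5]
gripper_width: 0.0048
t 15.97 tcp [0.3405 0.236  0.0979] R [[-0.606, 0.796, -0.003], [0.796, 0.606, 0.003], [0.004, -0.0, -1.0]] F [ 0.5  0.6 -0.5] w 0.0048
[-0.204  0.331 -0.523  2.228  0.268  0.642 -0.269]
```

View pics/w11.png

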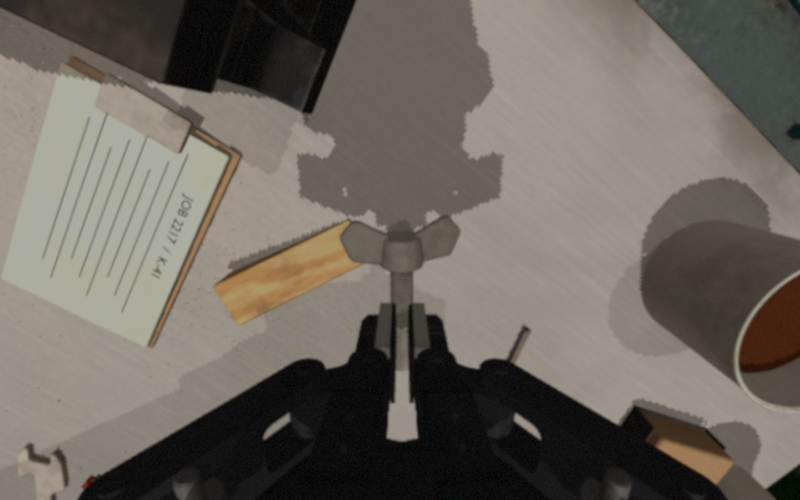

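```bash
python3 -m handwheel '[[0,0,-5.5,0,0,0,-1],[0,0,-5.5,0,0,0,-1],[0,0,-5.5,0,0,0,-1],[0,0,-5.5,0,0,0,-1],[0,0,-5.5,0,0,0,-1],[0,0,0,0,0,0,-1]]'; python3 - <<'E'
from h import *
st();to([.527,.024,.37],95.5)
E
```

```text
time: 16.77
tcp_pos: [0.34, 0.2313, 0.3717]
ee_rot: [0.445, 0.895, -0.007, -0.008]
contact_force: [-0.3, -0.1, -0.9]
gripper_width: 0.0048
t 16.77 tcp [0.34   0.2313 0.3717] R [[-0.603, 0.797, -0.02], [0.797, 0.603, -0.005], [0.008, -0.019, -1.0]] F [-0.3 -0.1 -0.9] w 0.0048
[-0.033 -0.061 -0.587  1.906 -0.043  1.306  0.041]
shift cm [-27.81   2.4   -0.11] rotvec deg [ -0.8  -1.  -58.4] cur yaw 37.1
```

```bash
python3 -m handwheel '[[-5.6,0.4,-0.2,0,0,0,-1],[-5.6,0.4,-0.2,0,0,0,-1],[-5.6,0.4,-0.2,0,0,0,-1],[-5.6,0.4,-0.2,0,0,0,-1],[-5.4,0.4,-0.2,0,0,0,-1],[0,0,0,-0.8,-1,0,-1],[0,0,0,0,0,-10,-1],[0,0,0,0,0,-10,-1],[0,0,0,0,0,-10,-1],[0,0,0,0,0,-10,-1]]';python3 -m handwheel '[[0,0,2,0,0,-10,-1],[0,0,4,0,0,-8,-1],[0,0,4,0,0,0,-1],[0,0,4,0,0,0,-1],[0,0,0,0,0,0,-1]]'; python3 - <<'E'
from h import *
st();to([.527,.024,.085],95.5)
snap("wrist","w12.png",scale=1.25)
E
```

```text
time: 18.02
tcp_pos: [0.5213, 0.0156, 0.3538]
ee_rot: [0.099, 0.995, -0.009, -0.015]
contact_force: [0.7, 0.2, 0.3]
gripper_width: 0.0052
time: 18.65
tcp_pos: [0.5087, 0.0176, 0.2013]
ee_rot: [-0.067, 0.997, -0.006, -0.023]
contact_force: [-0.8, 0.3, 0.1]
gripper_width: 0.0049
t 18.65 tcp [0.5087 0.0176 0.2013] R [[-0.99, -0.134, -0.045], [-0.134, 0.991, -0.016], [0.047, -0.01, -0.999]] F [-0.8  0.3  0.1] w 0.0049
[ 0.262  0.324 -0.427  1.905  0.169  0.994  1.462]
shift cm [-2.44  0.5  11.52] rotvec deg [-0.6 -2.7  2.2] cur yaw 97.7
```

View pics/w12.png

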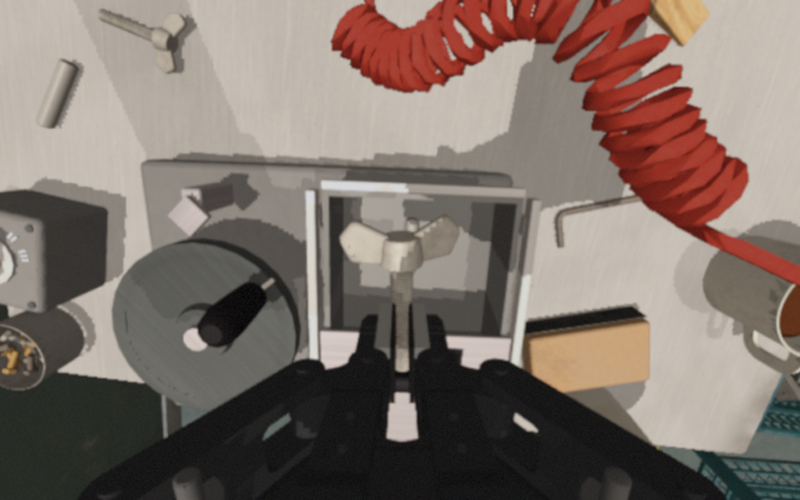

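```bash
python3 -m handwheel '[[-2.0,0.5,0,-0.6,-2.7,2.2,-1],[0,0,0,0,0,0,-1],[0,0,3,0,0,0,-1],[0,0,3,0,0,0,-1],[0,0,0,0,0,0,-1]]'; python3 - <<'E'
from h import *
st();to([.527,.026,.085],95.5)
E
```

```text
time: 19.32
tcp_pos: [0.5337, 0.0268, 0.1483]
ee_rot: [-0.05, 0.999, -0.001, 0.006]
contact_force: [-0.4, 0.9, 0.2]
gripper_width: 0.0049
t 19.32 tcp [0.5337 0.0268 0.1483] R [[-0.995, -0.099, 0.013], [-0.099, 0.995, -0.001], [-0.013, -0.003, -1.0]] F [-0.4  0.9  0.2] w 0.0049
[ 0.23   0.404 -0.404  1.935  0.215  0.83   1.381]
shift cm [0.76 0.01 6.32] rotvec deg [-0.1  0.7  0.2] cur yaw 95.7
```

```bash
python3 -m handwheel '[[0.8,0,2.5,0,0,0,-1],[0,0,2.5,0,0,0,-1],[0,0,1,0,0,0,-1],[0,0,0,0,0,0,-1],[0,0,0,0,0,0,-0.5],[0,0,0,0,0,0,-0.4],[0,0,0,0,0,0,-0.4],[0,0,-4,0,0,0,-0.4],[0,0,-5,0,0,0,-0.4],[0,0,-5,0,0,0,-0.4]]'; python3 - <<'E'
from h import *
st()
snap("wrist","w13.png",scale=1.25)
E
```

```text
time: 20.58
tcp_pos: [0.5271, 0.0262, 0.2375]
ee_rot: [-0.051, 0.999, -0.002, 0.009]
contact_force: [1.9, -0.6, -0.4]
gripper_width: 0.0256
t 20.57 tcp [0.5271 0.0262 0.2375] R [[-0.995, -0.101, 0.018], [-0.101, 0.995, -0.002], [-0.018, -0.004, -1.0]] F [ 1.9 -0.6 -0.4] w 0.0256
[ 0.272  0.274 -0.441  1.876  0.144  1.003  1.442]
```

View pics/w13.png

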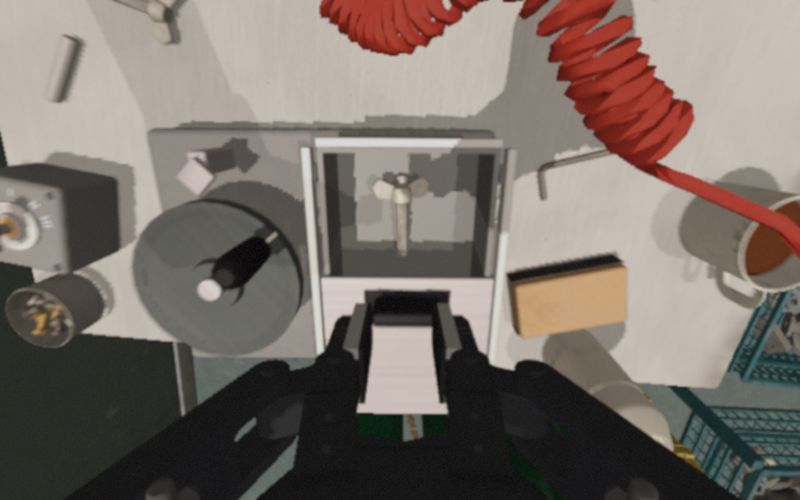

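The bolt is in the tub at (402,205). Next is the right wing bolt.

```bash
python3 -m handwheel '[[3.2,-4.4,0,0,0,0,-0.1],[3.2,-4.4,0,0,0,0,-0.1],[3.2,-4.4,0,0,0,0,-0.1],[3.2,-4.4,0,0,0,0,-0.1],[3.2,-4.4,0,0,0,0,-0.1],[1,-3,0,0,0,10.5,-0.1],[0,0,0,0,0,10.5,-0.1],[0,0,0,0,0,10.5,-0.1],[0,0,0,0,0,10.5,-0.1],[0,0,0,0,0,10.5,-0.1]]';python3 -m handwheel '[[0,0,0,0,0,10.5,-0.1],[0,0,0,0,0,10.5,-0.1],[0,0,0,0,0,10.5,-0.1],[0,0,0,0,0,10.5,-0.1],[0,0,0,0,0,10.5,-0.1],[0,0,0,0,0,0,-0.1]]'; python3 - <<'E'
from h import *
st();to([.370,-.217,.2],-14)
snap("wrist","w14.png",scale=1.25)
E
```

```text
time: 21.88
tcp_pos: [0.3856, -0.2478, 0.2454]
ee_rot: [0.402, 0.915, 0.006, 0.021]
contact_force: [0.4, 0.7, -0.4]
gripper_width: 0.0384
time: 22.62
tcp_pos: [0.3856, -0.2474, 0.246]
ee_rot: [0.771, 0.636, 0.014, 0.017]
contact_force: [-0.1, 0.7, -0.1]
gripper_width: 0.0384
t 22.62 tcp [ 0.3856 -0.2474  0.246 ] R [[0.191, 0.981, 0.044], [0.982, -0.191, -0.008], [0.0, 0.045, -0.999]] F [-0.1  0.7 -0.1] w 0.0384
[ 0.621  0.098 -0.103  2.048 -0.006  0.954  0.329]
shift cm [ 2.69 -2.32  4.5 ] rotvec deg [ 2.6 -0.1  3. ] cur yaw -11.0
```

View pics/w14.png

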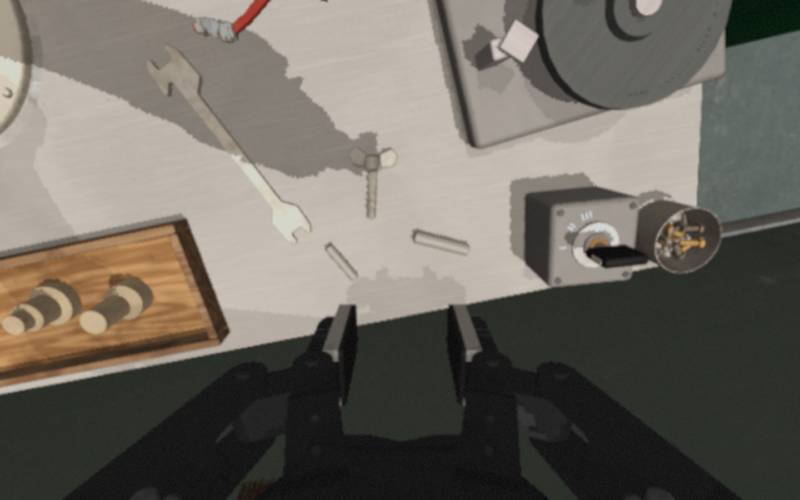

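Here the bolt's tip is at (372,216) and its hub at (372,163). The short pin runs from (327,245) to (355,276), and the longer pin from (414,236) to (468,249).

```bash
python3 - <<'E'
from h import *
im=get_image("wrist")
A=pix2w(im,372/1.25,216/1.25,.008);B=pix2w(im,372.5/1.25,163/1.25,.011)
d=(B-A)[:2];d/=np.linalg.norm(d);m=A[:2]+.0345*d
a=np.degrees(np.arctan2(d[1],d[0]))
print(A,B,m,a);to([*m,.1],a-90)
for p,q in [((327,245),(355,276)),((414,236),(468,249))]:
    A=pix2w(im,p[0]/1.25,p[1]/1.25,.006);B=pix2w(im,q[0]/1.25,q[1]/1.25,.006);print((A+B)/2,np.linalg.norm(A-B),np.degrees(np.arctan2(*(B-A)[[1,0]])))
E
```

```text
[ 0.36655273 -0.24731634  0.008     ] [ 0.37833876 -0.195905    0.011     ] [ 0.37426185 -0.21368868] 77.08807690510308
shift cm [ 3.1  -2.4  14.51] rotvec deg [ 2.6 -0.1  2. ] cur yaw -10.9
[ 0.32442944 -0.28825828  0.006     ] 0.04462283292958042 -62.70538107444627
[ 0.43142589 -0.29002291  0.006     ] 0.05949076282129826 -25.55821824804932
```

```bash
python3 -m handwheel '[[3.1,-2.0,0,2.6,0,2,-0.2],[0,0,4,0,0,0,-0.2],[0,0,5,0,0,0,-0.2],[0,0,5,0,0,0,-0.2],[0,0,4,0,0,0,-0.2],[0,0,0,0,0,0,-0.2]]'; python3 - <<'E'
from h import *
st();to([.374,-.2145,.015],-13)
snap("wrist","w15.png",scale=1.25)
E
```

```text
time: 23.48
tcp_pos: [0.375, -0.2137, 0.0629]
ee_rot: [0.776, 0.631, 0.002, 0.002]
contact_force: [-0.6, 0.4, -0.3]
gripper_width: 0.0339
t 23.48 tcp [ 0.375  -0.2137  0.0629] R [[0.205, 0.979, 0.006], [0.979, -0.205, -0.002], [-0.001, 0.006, -1.0]] F [-0.6  0.4 -0.3] w 0.0339
[ 0.555  0.385 -0.113  2.221  0.082  0.534  0.174]
shift cm [-0.1  -0.11  4.79] rotvec deg [0.3 0.  1.2] cur yaw -11.8
```

View pics/w15.png

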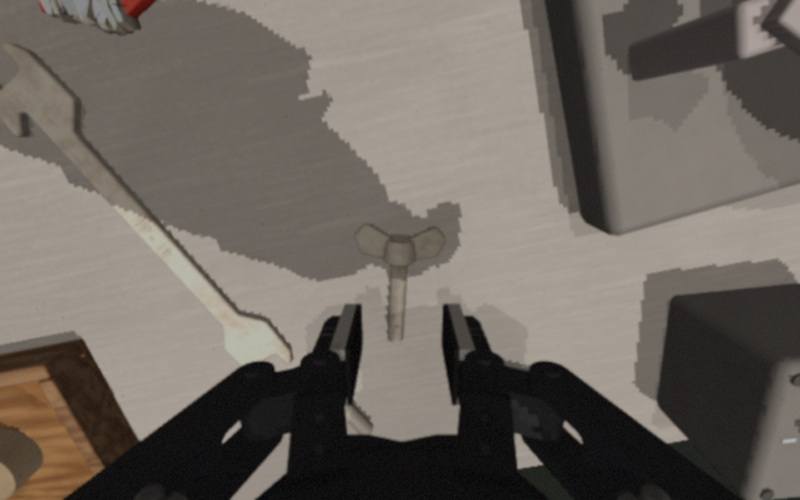

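```bash
python3 - <<'E'
from h import *
im=get_image("wrist")
A=pix2w(im,397/1.25,340/1.25,.008);B=pix2w(im,400/1.25,248/1.25,.012)
d=(B-A)[:2];d/=np.linalg.norm(d);m=A[:2]+.0345*d
a=np.degrees(np.arctan2(d[1],d[0]))
print(A,B,m,a);to([*m,.015],a-90)
E
python3 -m handwheel '[[-0.1,-0.1,2,0,0,1,-0.3],[0,0,1.6,0,0,0,-0.3],[0,0,0,0,0,0,-0.3]]'; python3 - <<'E'
from h import *
st();to([.374,-.2145,.015],-13)
E
```

```text
[ 0.36716113 -0.24956312  0.008     ] [ 0.38060158 -0.19428373  0.012     ] [ 0.37531189 -0.21603977] 76.33445775284922
shift cm [-0.13 -0.25  5.06] rotvec deg [0.7 0.1 1.8] cur yaw -11.9
time: 23.95
tcp_pos: [0.3823, -0.2192, 0.0354]
ee_rot: [0.781, 0.624, 0.005, 0.011]
contact_force: [-0.3, -0.2, 0.3]
gripper_width: 0.0301
t 23.95 tcp [ 0.3823 -0.2192  0.0354] R [[0.221, 0.975, 0.022], [0.975, -0.221, -0.011], [-0.006, 0.024, -1.0]] F [-0.3 -0.2  0.3] w 0.0301
[ 0.543  0.447 -0.097  2.223  0.096  0.45   0.148]
shift cm [ 0.29 -0.96  2.02] rotvec deg [1.4 0.3 0.2] cur yaw -12.8
```

```bash
python3 -m handwheel '[[0.1,-0.7,0,1.4,0,0,-0.3],[0,0,0,0,0,0,-0.3],[0,0,1.2,0,0,0,-0.3],[0,0,0,0,0,0,-0.3]]'; python3 - <<'E'
from h import *
st();to([.375,-.216,.015],-13)
snap("wrist","w16.png",scale=1.25)
E
```

```text
time: 24.45
tcp_pos: [0.378, -0.2181, 0.0264]
ee_rot: [0.781, 0.624, -0.002, 0.004]
contact_force: [0.4, 0.5, -0.3]
gripper_width: 0.0298
t 24.45 tcp [ 0.378  -0.2181  0.0264] R [[0.221, 0.975, 0.003], [0.975, -0.221, -0.009], [-0.008, 0.005, -1.0]] F [ 0.4  0.5 -0.3] w 0.0298
[ 0.532  0.469 -0.087  2.22   0.106  0.45   0.137]
shift cm [ 0.15 -0.34  1.13] rotvec deg [0.3 0.4 0.2] cur yaw -12.8
```

View pics/w16.png

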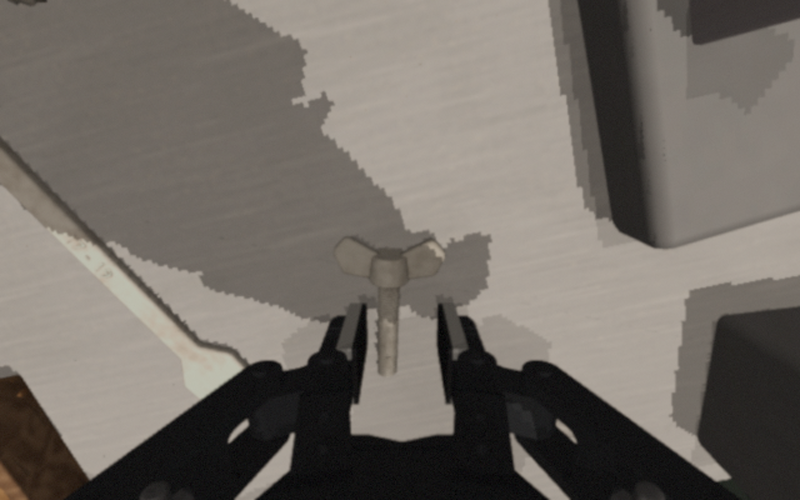

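```bash
python3 -m handwheel '[[0.1,-0.4,0.7,0,0,0,-0.3],[0,-0.1,0.5,0,0,0,-0.3],[0,0,0,0,0,0,-0.3]]'; python3 - <<'E'
from h import *
st();to([.375,-.216,.015],-13)
E
```

```text
time: 24.88
tcp_pos: [0.3729, -0.2159, 0.0134]
ee_rot: [0.781, 0.624, -0.002, 0.004]
contact_force: [-0.8, -0.1, 0.5]
gripper_width: 0.0303
t 24.88 tcp [ 0.3729 -0.2159  0.0134] R [[0.221, 0.975, 0.003], [0.975, -0.221, -0.008], [-0.008, 0.004, -1.0]] F [-0.8 -0.1  0.5] w 0.0303
[ 0.528  0.492 -0.081  2.234  0.112  0.413  0.131]
shift cm [ 0.04  0.21 -0.16] rotvec deg [0.3 0.4 0.2] cur yaw -12.8
```

```bash
python3 -m handwheel '[[0,0.1,-0.1,0,0,0,-0.6],[0,0,0,0,0,0,-1],[0,0,0,0,0,0,-1],[0,0,0,0,0,0,-1],[0,0,0,0,0,0,-1],[0,0,-3,0,0,0,-1],[0,0,-5,0,0,0,-1],[0,0,-5,0,0,0,-1],[0,0,-5,0,0,0,-1],[0,0,0,0,0,0,-1]]' 90; python3 - <<'E'
from h import *
st();to([.51,.026,.22],95.5)
snap("wrist","w17.png",scale=1.25)
E
```

```text
time: 26.12
tcp_pos: [0.3734, -0.2145, 0.1996]
ee_rot: [0.781, 0.624, -0.002, 0.004]
contact_force: [0.1, 0.3, -0.7]
gripper_width: 0.0055
t 26.12 tcp [ 0.3734 -0.2145  0.1996] R [[0.221, 0.975, 0.002], [0.975, -0.221, -0.008], [-0.007, 0.004, -1.0]] F [ 0.1  0.3 -0.7] w 0.0055
[ 0.577  0.134 -0.133  2.129  0.031  0.875  0.204]
shift cm [26.46  8.02 -2.2 ] rotvec deg [ 0.4  0.2 71.7] cur yaw -12.8
```

View pics/w17.png

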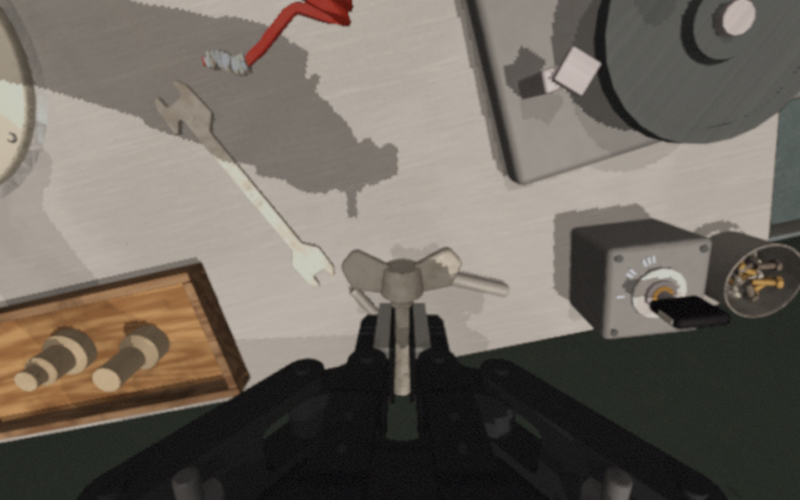

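The bolt is held. I'll carry it to the tub.

```bash
python3 -m handwheel '[[0,0,-2.5,0,0,0,-1],[5.6,1.7,0,0,0,0,-1],[5.6,1.7,0,0,0,0,-1],[5.6,1.7,0,0,0,0,-1],[5.6,1.7,0,0,0,0,-1],[5.0,1,0,0,0,0,-1],[0,0,0,0,0,10,-1],[0,0,0,0,0,10,-1],[0,0,0,0,0,10,-1],[0,0,0,0,0,10,-1]]';python3 -m handwheel '[[0,0,0,0,0,10,-1],[0,0,0,0,0,10,-1],[0,0,0,0,0,10,-1],[0,0,0,0,0,0,-1]]'; python3 - <<'E'
from h import *
st();to([.508,.044,.09],95.5)
snap("wrist","w18.png",scale=1.25)
E
```

```text
time: 27.42
tcp_pos: [0.5024, 0.0449, 0.2016]
ee_rot: [0.951, 0.308, -0.015, -0.004]
contact_force: [0.3, 0.1, -0.0]
gripper_width: 0.0056
time: 27.92
tcp_pos: [0.4968, 0.0444, 0.1927]
ee_rot: [0.999, 0.043, -0.023, 0.0]
contact_force: [-0.4, 0.6, -0.5]
gripper_width: 0.0057
t 27.93 tcp [0.4968 0.0444 0.1927] R [[0.995, 0.086, -0.047], [0.086, -0.996, -0.002], [-0.047, -0.002, -0.999]] F [-0.4  0.6 -0.5] w 0.0057
[-0.013  0.294 -0.149  1.943  0.046  0.955 -1.669]
shift cm [ 1.6   0.15 10.2 ] rotvec deg [-0.1  2.7 -0.5] cur yaw -85.0
```

View pics/w18.png

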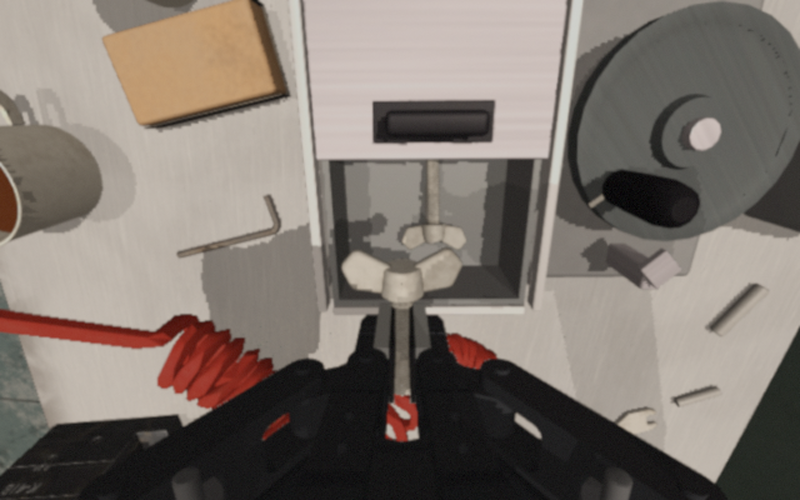

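```bash
python3 -m handwheel '[[1.5,0.1,0,0,2.7,0,-1],[0,0,0,0,0,0,-1],[0,0,4,0,0,0,-1],[0,0,3,0,0,0,-1],[0,0,0,0,0,0,-1]]'; python3 - <<'E'
from h import *
st();to([.508,.044,.09],95.5)
im=snap("wrist","w19.png",scale=1.25)
E
```

```text
time: 28.6
tcp_pos: [0.5096, 0.0447, 0.1183]
ee_rot: [0.999, 0.051, -0.003, -0.001]
contact_force: [0.5, -0.9, 0.3]
gripper_width: 0.0054
t 28.6 tcp [0.5096 0.0447 0.1183] R [[0.995, 0.101, -0.006], [0.101, -0.995, 0.002], [-0.005, -0.002, -1.0]] F [ 0.5 -0.9  0.3] w 0.0054
[-0.02   0.399 -0.142  2.     0.077  0.752 -1.677]
shift cm [-0.15  0.06  2.83] rotvec deg [-0.1  0.3  0.3] cur yaw -84.2
```

View pics/w19.png

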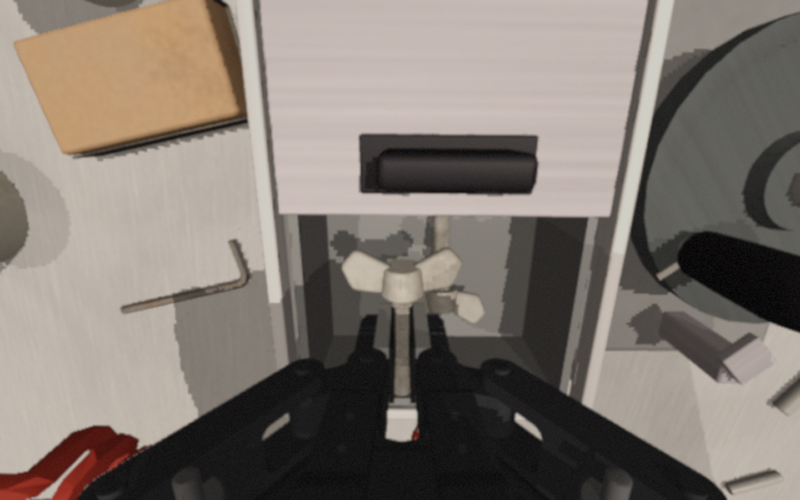

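```bash
python3 -m handwheel '[[-0.2,0,2.3,0,0,0,-1],[0,0,0,0,0,0,-1],[0,0,0,0,0,0,-0.5],[0,0,0,0,0,0,-0.4],[0,0,0,0,0,0,-0.4],[0,0,-4,0,0,0,-0.4],[0,0,-5,0,0,0,-0.4],[0,0,-4,0,0,0,-0.4],[0,0,0,0,0,0,-0.4]]'; python3 - <<'E'
from h import *
st()
im=snap("wrist","w20.png",scale=1.25)
E
```

```text
time: 29.78
tcp_pos: [0.5129, 0.0449, 0.2379]
ee_rot: [0.999, 0.052, 0.004, -0.001]
contact_force: [0.3, 0.3, -0.1]
gripper_width: 0.0253
t 29.77 tcp [0.5129 0.0449 0.2379] R [[0.995, 0.103, 0.007], [0.103, -0.995, 0.003], [0.007, -0.002, -1.0]] F [ 0.3  0.3 -0.1] w 0.0253
[-0.002  0.234 -0.157  1.905  0.041  0.998 -1.644]
```

View pics/w20.png

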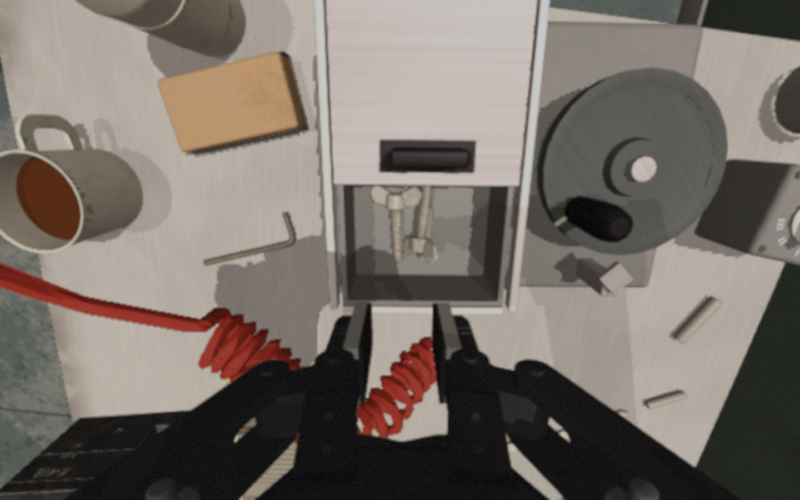

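Both bolts are in the tub. Next is the short pin.

```bash
python3 -m handwheel '[[-3.2,4.4,0,0,0,0,-0.2],[-3.2,4.4,0,0,0,0,-0.2],[-3.2,4.4,0,0,0,0,-0.2],[-3.2,4.4,0,0,0,0,-0.2],[-3.2,4.4,0,0,0,0,-0.2],[-3.2,4.4,0,0,0,0,-0.2],[-3,4,0,0,0,0,-0.2],[0,0,0,0,0,-10.5,-0.2],[0,0,0,0,0,-10.5,-0.2],[0,0,0,0,0,-10.5,-0.2]]';python3 -m handwheel '[[0,0,0,0,0,-10.5,-0.2],[0,0,0,0,0,-10.5,-0.2],[0,0,0,0,0,-10.5,-0.2],[0,0,0,0,0,-10.5,-0.2],[0,0,0,0,0,-10.5,-0.2],[0,0,0,0,0,-10.5,-0.2],[0,0,0,0,0,-10.5,-0.2],[0,0,0,0,0,-7,-0.2],[0,0,0,0,0,0,-0.2]]'; python3 - <<'E'
from h import *
st();to([.324,-.289,.15],27)
snap("wrist","w21.png",scale=1.25)
E
```

```text
time: 31.08
tcp_pos: [0.3093, -0.2875, 0.224]
ee_rot: [0.944, 0.328, -0.004, -0.007]
contact_force: [0.5, 0.6, 0.3]
gripper_width: 0.0341
time: 32.2
tcp_pos: [0.3017, -0.2818, 0.213]
ee_rot: [0.494, 0.869, 0.003, -0.019]
contact_force: [0.1, 0.3, -0.3]
gripper_width: 0.0338
t 32.2 tcp [ 0.3017 -0.2818  0.213 ] R [[-0.512, 0.858, -0.03], [0.858, 0.513, 0.023], [0.035, -0.014, -0.999]] F [ 0.1  0.3 -0.3] w 0.0338
[ 0.634  0.104  0.055  2.127 -0.006  0.949  1.23 ]
shift cm [-1.98  1.64  6.21] rotvec deg [-0.9 -2.   3.8] cur yaw 30.9
```

View pics/w21.png

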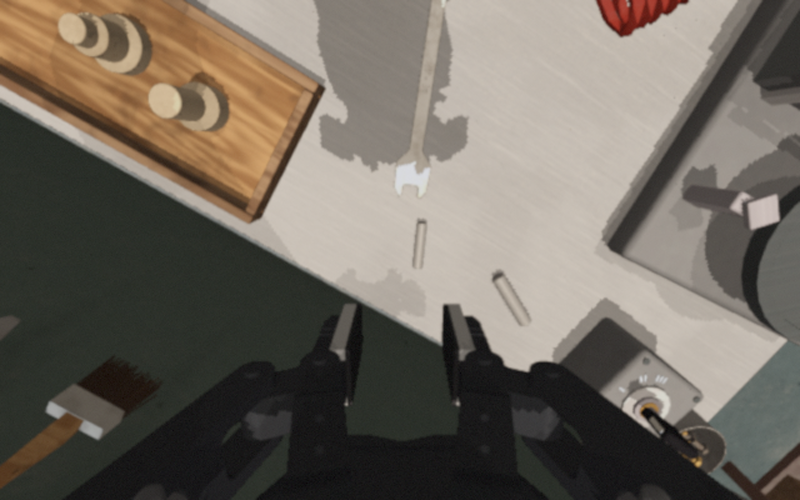

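The short pin is at (421,219)–(419,268), just below the wrench jaw.

```bash
python3 - <<'E'
from h import *
im=get_image("wrist")
A=pix2w(im,421/1.25,219/1.25,.006);B=pix2w(im,419/1.25,268/1.25,.006)
a=np.degrees(np.arctan2(*(B-A)[[1,0]]));m=(A+B)/2
print(m,np.linalg.norm(A-B),a);to([*m[:2],.06],a-90)
E
```

```text
[ 0.32343657 -0.28860646  0.006     ] 0.04816605833850433 -60.73256819317992
shift cm [-2.22  1.72 15.23] rotvec deg [-0.8 -2.   1.5] cur yaw 30.8
```

```bash
python3 -m handwheel '[[-2,1.6,0,-0.8,-2,2,-0.2],[0,0,4,0,0,0,-0.3],[0,0,5,0,0,0,-0.3],[0,0,4,0,0,0,-0.3],[0,0,0,0,0,0,-0.3],[0,0,0,0,0,0,-0.3]]'; python3 - <<'E'
from h import *
st();to([.3235,-.2886,.0135],29)
snap("wrist","w22.png",scale=1.25)
E
```

```text
time: 33.05
tcp_pos: [0.3283, -0.2926, 0.0802]
ee_rot: [0.515, 0.857, -0.001, 0.002]
contact_force: [-0.6, 0.1, -0.1]
gripper_width: 0.0298
t 33.05 tcp [ 0.3283 -0.2926  0.0802] R [[-0.469, 0.883, 0.003], [0.883, 0.469, -0.003], [-0.005, 0.001, -1.0]] F [-0.6  0.1 -0.1] w 0.0298
[ 0.627  0.357  0.045  2.199 -0.028  0.581  1.181]
shift cm [ 0.61 -0.24  6.67] rotvec deg [ 0.1  0.3 -1. ] cur yaw 28.0
```

View pics/w22.png

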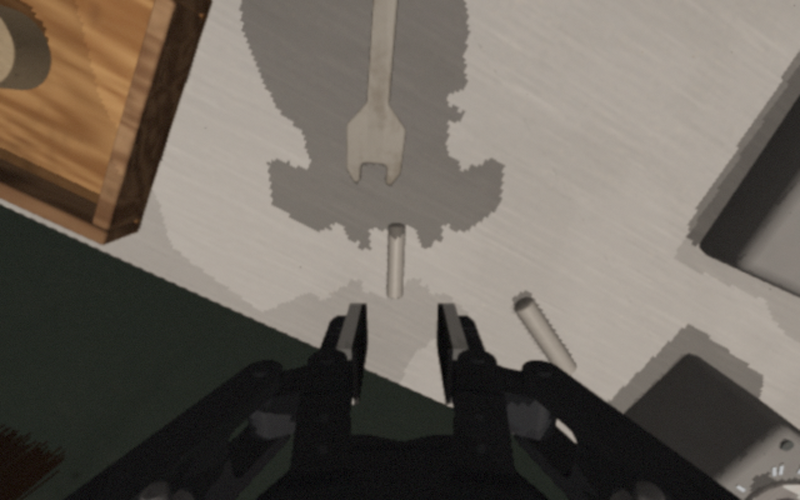

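```bash
python3 - <<'E'
from h import *
im=get_image("wrist")
A=pix2w(im,397/1.25,226/1.25,.007);B=pix2w(im,395.5/1.25,297/1.25,.006)
a=np.degrees(np.arctan2(*(B-A)[[1,0]]));m=(A+B)/2
print(m,np.linalg.norm(A-B),a);to([*m[:2],.0135],a-90)
E
python3 -m handwheel '[[0.5,-0.2,2,0,0,-1,-0.3],[0,0,2,0,0,0,-0.3],[0,0,1,0,0,0,-0.3],[0,0,0,0,0,0,-0.3]]'; python3 - <<'E'
from h import *
st();to([.3235,-.2886,.0135],28)
E
```

```text
[ 0.32404914 -0.29014321  0.0065    ] 0.04465988092277289 -63.41782101413731
shift cm [ 0.48 -0.29  6.71] rotvec deg [0.1 0.3 1.4] cur yaw 28.0
time: 33.65
tcp_pos: [0.3293, -0.2933, 0.0356]
ee_rot: [0.508, 0.861, -0.001, 0.01]
contact_force: [-0.3, 0.9, -0.3]
gripper_width: 0.0302
t 33.65 tcp [ 0.3293 -0.2933  0.0356] R [[-0.484, 0.875, 0.015], [0.875, 0.484, -0.012], [-0.018, 0.007, -1.0]] F [-0.3  0.9 -0.3] w 0.0302
[ 0.637  0.447  0.034  2.222 -0.033  0.454  1.203]
shift cm [ 0.73 -0.3   2.19] rotvec deg [0.4 1.  1. ] cur yaw 29.0
```

```bash
python3 -m handwheel '[[0.5,-0.2,0.6,0,1,2,-0.3],[0.2,-0.1,0.8,0,0,0,-0.3],[0,0,0,0,0,0,-0.3]]'; python3 - <<'E'
from h import *
st();to([.324,-.2898,.0135],27)
snap("wrist","w23.png",scale=1.25)
E
```

```text
time: 34.02
tcp_pos: [0.3241, -0.2892, 0.0221]
ee_rot: [0.524, 0.852, 0.003, 0.003]
contact_force: [-0.9, 0.7, -0.7]
gripper_width: 0.0295
t 34.02 tcp [ 0.3241 -0.2892  0.0221] R [[-0.451, 0.892, 0.008], [0.892, 0.451, 0.003], [-0.002, 0.009, -1.0]] F [-0.9  0.7 -0.7] w 0.0295
[ 0.644  0.476  0.033  2.227 -0.053  0.435  1.189]
shift cm [-0.05 -0.05  0.86] rotvec deg [ 0.5  0.1 -0.2] cur yaw 26.8
```

View pics/w23.png

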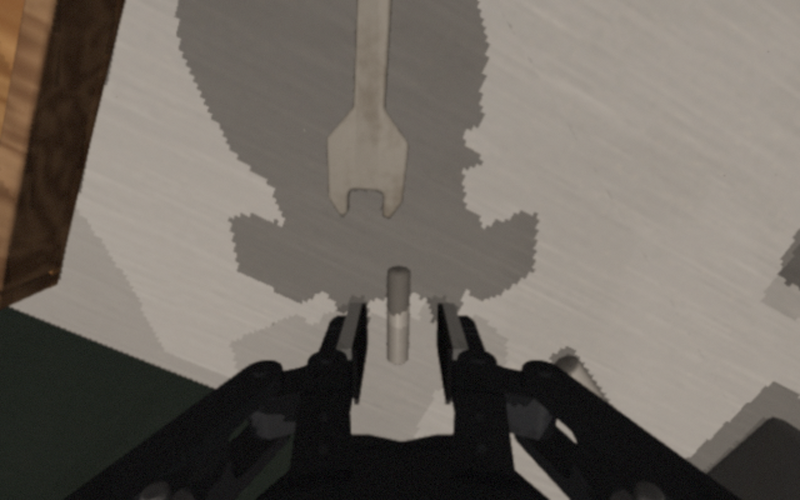

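```bash
python3 -m handwheel '[[0,-0.1,0.6,0,0,0,-0.3],[0,0,0.4,0,0,0,-0.3],[0,0,0,0,0,0,-0.3]]'; python3 - <<'E'
from h import *
st()
E
```

```text
time: 34.45
tcp_pos: [0.3237, -0.29, 0.0118]
ee_rot: [0.524, 0.852, 0.003, 0.003]
contact_force: [0.4, -0.8, 1.2]
gripper_width: 0.0295
t 34.45 tcp [ 0.3237 -0.29    0.0118] R [[-0.451, 0.892, 0.009], [0.892, 0.451, 0.002], [-0.002, 0.009, -1.0]] F [ 0.4 -0.8  1.2] w 0.0295
[ 0.649  0.499  0.03   2.228 -0.054  0.409  1.193]
```

```bash
python3 -m handwheel '[[0,0,-0.2,0,0,0,-0.5],[0,0,0,0,0,0,-1],[0,0,0,0,0,0,-1],[0,0,0,0,0,0,-1],[0,0,0,0,0,0,-1],[0,0,-3,0,0,0,-1],[0,0,-5,0,0,0,-1],[0,0,-5,0,0,0,-1],[0,0,-5,0,0,0,-1],[0,0,-3,0,0,0,-1]]' 70; python3 - <<'E'
from h import *
st();to([.51,.01,.22],-84.5)
snap("wrist","w24.png",scale=1.25)
E
```

```text
time: 35.7
tcp_pos: [0.3201, -0.289, 0.228]
ee_rot: [0.524, 0.852, 0.004, 0.0]
contact_force: [-0.0, 0.6, -1.5]
gripper_width: 0.0072
t 35.7 tcp [ 0.3201 -0.289   0.228 ] R [[-0.451, 0.892, 0.004], [0.892, 0.451, 0.006], [0.004, 0.006, -1.0]] F [-0.   0.6 -1.5] w 0.0072
[ 0.621  0.094  0.06   2.098 -0.016  0.951  1.158]
shift cm [18.1  30.43  1.06] rotvec deg [  0.4   0.  -68.7] cur yaw 26.8
```

View pics/w24.png

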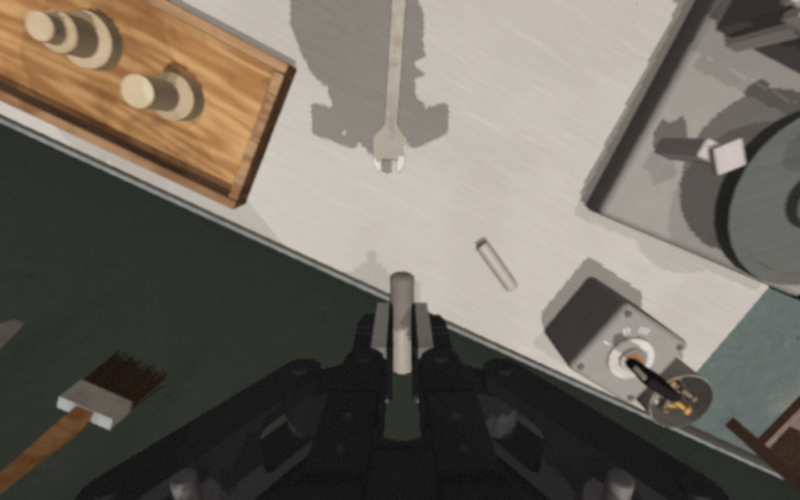

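```bash
python3 -m handwheel '[[3,5,0,0,0,0,-1],[3,5,0,0,0,0,-1],[3,5,0,0,0,0,-1],[3,5,0,0,0,0,-1],[3,5,0,0,0,0,-1],[3,5,0,0,0,0,-1],[0,0,0,0,0,-10,-1],[0,0,0,0,0,-10,-1],[0,0,0,0,0,-10,-1],[0,0,0,0,0,-10,-1]]';python3 -m handwheel '[[0,0,0,0,0,-10,-1],[0,0,0,0,0,-10,-1],[0,0,0,0,0,-9,-1],[0,0,0,0,0,0,-1]]'; python3 - <<'E'
from h import *
st();to([.505,.012,.085],95.5)
snap("wrist","w25.png",scale=1.25)
E
```

```text
time: 37.0
tcp_pos: [0.5143, 0.0151, 0.2326]
ee_rot: [0.192, 0.981, 0.002, 0.005]
contact_force: [0.5, -0.6, 0.4]
gripper_width: 0.0071
time: 37.5
tcp_pos: [0.5128, 0.015, 0.2304]
ee_rot: [-0.068, 0.998, 0.001, 0.004]
contact_force: [0.5, -0.7, 0.5]
gripper_width: 0.0075
t 37.5 tcp [0.5128 0.015  0.2304] R [[-0.991, -0.136, 0.008], [-0.136, 0.991, 0.002], [-0.008, 0.001, -1.0]] F [ 0.5 -0.7  0.5] w 0.0075
[ 0.292  0.261 -0.432  1.91   0.128  0.99   1.51 ]
shift cm [ 0.93 -0.21 14.54] rotvec deg [0.1 0.5 2.3] cur yaw 97.8
```

View pics/w25.png

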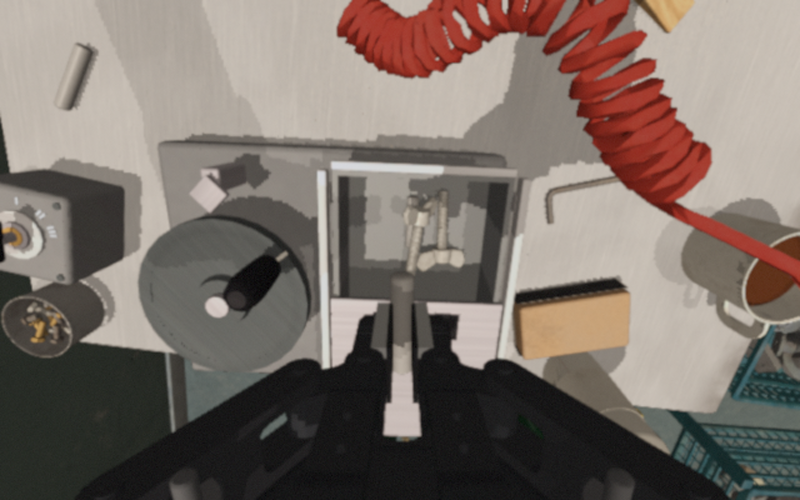

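```bash
python3 -m handwheel '[[1.2,-0.2,3,0,0.5,2.3,-1],[0,0,4,0,0,0,-1],[0,0,2.5,0,0,0,-1],[0,0,0,0,0,0,-1]]'; python3 - <<'E'
from h import *
st();to([.505,.011,.088],95.5)
E
```

```text
time: 38.05
tcp_pos: [0.5018, 0.0111, 0.1334]
ee_rot: [-0.04, 0.999, 0.0, 0.0]
contact_force: [-0.1, -0.3, -0.1]
gripper_width: 0.0073
t 38.05 tcp [0.5018 0.0111 0.1334] R [[-0.997, -0.08, 0.001], [-0.08, 0.997, 0.001], [-0.001, 0.001, -1.0]] F [-0.1 -0.3 -0.1] w 0.0073
[ 0.254  0.381 -0.392  2.012  0.201  0.784  1.395]
shift cm [-0.31 -0.04  4.54] rotvec deg [ 0.   0.1 -0.9] cur yaw 94.6
```

```bash
python3 -m handwheel '[[-0.3,0,2.3,0,0,-0.9,-1],[0,0,2,0,0,0,-1],[0,0,0,0,0,0,-1],[0,0,0,0,0,0,-0.5],[0,0,0,0,0,0,-0.4],[0,0,0,0,0,0,-0.4],[0,0,-4,0,0,0,-0.4],[0,0,-5,0,0,0,-0.4],[0,0,-5,0,0,0,-0.4],[0,0,0,0,0,0,-0.4]]'; python3 - <<'E'
from h import *
st()
im=snap("wrist","w26.png",scale=1.25)
snap("top","t26.png",scale=1.25)
E
```

```text
time: 39.3
tcp_pos: [0.5088, 0.0117, 0.2417]
ee_rot: [-0.044, 0.999, -0.0, 0.006]
contact_force: [0.2, 0.7, -0.4]
gripper_width: 0.0255
t 39.3 tcp [0.5088 0.0117 0.2417] R [[-0.996, -0.088, 0.012], [-0.088, 0.996, 0.0], [-0.012, -0.001, -1.0]] F [ 0.2  0.7 -0.4] w 0.0255
[ 0.302  0.238 -0.434  1.91   0.119  1.006  1.475]
```

View pics/w26.png

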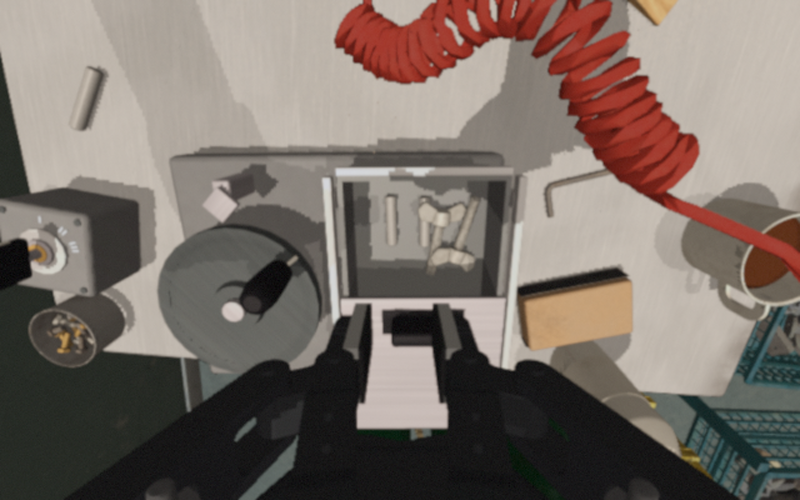

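View pics/t26.png

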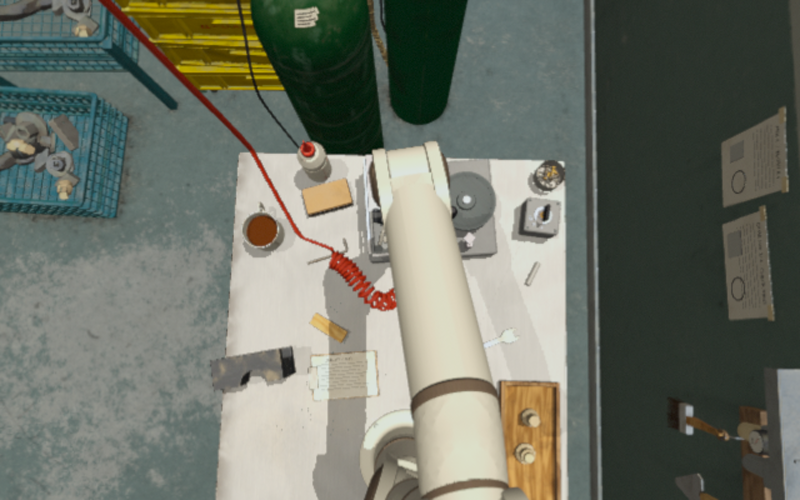

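All four parts are in the tub: two bolts and two pins, at about (390–480, 195–270). Next is the cover knob.

```bash
python3 -m handwheel '[[0,0,0,0,0,10,-0.2],[0,0,0,0,0,10,-0.2],[0,0,0,0,0,10,-0.2],[0,0,0,0,0,10,-0.2],[0,0,0,0,0,10,-0.2],[0,0,0,0,0,10,-0.2],[0,0,0,0,0,10,-0.2],[0,0,0,0,0,10,-0.2],[0,0,0,0,0,9.5,-0.2],[0,0,0,0,0,0,-0.2]]'; python3 - <<'E'
from h import *
st();to([.572,.028,.23],5.5)
im=snap("wrist","w27.png",scale=1.25)
E
```

```text
time: 40.65
tcp_pos: [0.4934, 0.0101, 0.2199]
ee_rot: [0.69, 0.723, -0.01, -0.01]
contact_force: [-0.6, -0.0, 0.8]
gripper_width: 0.0345
t 40.65 tcp [0.4934 0.0101 0.2199] R [[-0.047, 0.998, -0.029], [0.999, 0.047, -0.0], [0.001, -0.029, -1.0]] F [-0.6 -0.   0.8] w 0.0345
[ 0.104  0.242 -0.204  1.942  0.055  0.991 -0.079]
shift cm [ 1.42  7.9  -1.23] rotvec deg [-1.6 -0.1 -2.8] cur yaw 2.7
```

View pics/w27.png

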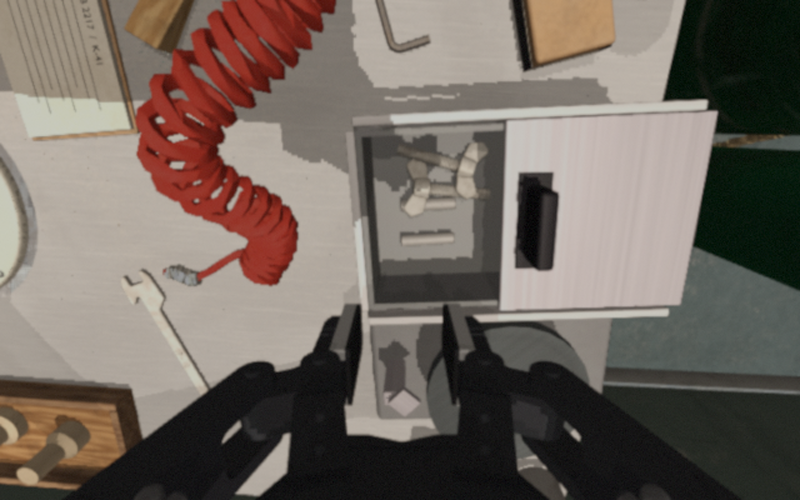

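```bash
python3 - <<'E'
from h import *
im=snap("wrist","w28.png",(400,120,470,230),7)
for p in [(541,190),(557,193),(553,269),(536,267),(547,230)]: print(np.round(pix2w(im,p[0]/1.25,p[1]/1.25,.136),4))
for p in [(355,128),(370,312)]: print(np.round(pix2w(im,p[0]/1.25,p[1]/1.25,.11),4))
E
```

```text
[0.5692 0.0601 0.136 ]
[0.5786 0.0589 0.136 ]
[0.5843 0.0124 0.136 ]
[0.5738 0.0131 0.136 ]
[0.5766 0.0367 0.136 ]
[0.458  0.0887 0.11  ]
[ 0.4702 -0.0373  0.11  ]
```

View pics/w28.png

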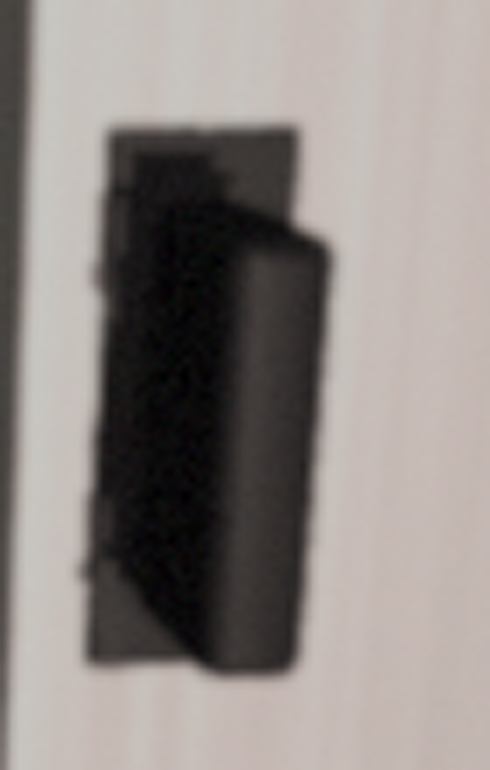

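```bash
python3 -m handwheel '[[0,0,0,-1.6,0,-2.8,-0.2],[2.0,4.2,0,0,0,0,-0.2],[0,4,0,0,0,0,-0.2],[0,0,0,0,0,0,-0.2]]'; python3 - <<'E'
from h import *
st();to([.5765,.036,.18],5.5)
im=snap("wrist","w29.png",scale=1.25)
E
```

```text
time: 41.25
tcp_pos: [0.5731, 0.0383, 0.2178]
ee_rot: [0.667, 0.745, -0.001, -0.002]
contact_force: [-0.3, 0.7, -0.6]
gripper_width: 0.0338
t 41.25 tcp [0.5731 0.0383 0.2178] R [[-0.11, 0.994, -0.004], [0.994, 0.11, 0.001], [0.002, -0.004, -1.0]] F [-0.3  0.7 -0.6] w 0.0338
[ 0.062  0.37  -0.218  1.773  0.09   1.012 -0.08 ]
shift cm [-0.28  0.33  3.78] rotvec deg [-0.2 -0.1  0.8] cur yaw 6.3
```

View pics/w29.png

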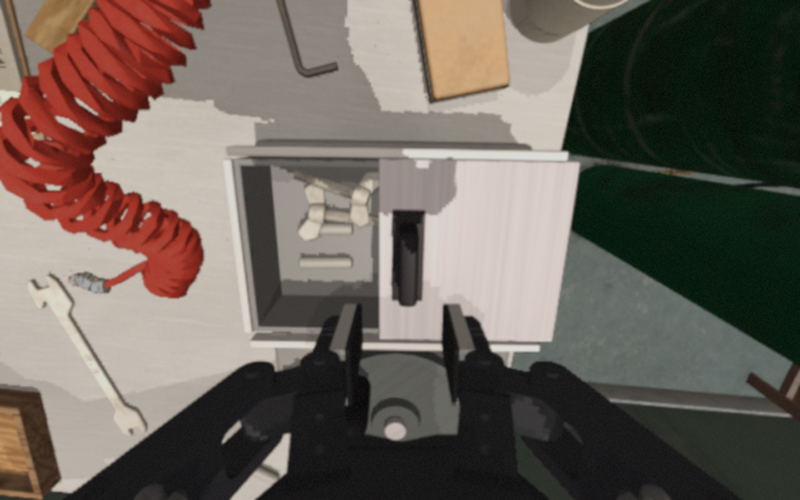

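```bash
python3 - <<'E'
from h import *
im=get_image("wrist")
for p in [(409,224),(406,302)]: print(np.round(pix2w(im,p[0]/1.25,p[1]/1.25,.136),4))
E
python3 -m handwheel '[[-0.3,0.1,3,0,0,0,-0.1],[0,0,3,0,0,0,-0.1],[0,0,0,0,0,0,-0.1]]'; python3 - <<'E'
from h import *
st();to([.575,.036,.126],5.5)
im=snap("wrist","w30.png",scale=1.25)
E
```

```text
[0.5731 0.0651 0.136 ]
[0.577  0.0147 0.136 ]
time: 41.72
tcp_pos: [0.5686, 0.0345, 0.157]
ee_rot: [0.666, 0.746, -0.002, -0.003]
contact_force: [-0.0, 0.1, 0.2]
gripper_width: 0.0385
t 41.73 tcp [0.5686 0.0345 0.157 ] R [[-0.112, 0.994, -0.007], [0.994, 0.112, 0.0], [0.001, -0.007, -1.0]] F [-0.   0.1  0.2] w 0.0385
[ 0.059  0.438 -0.209  1.831  0.112  0.891 -0.09 ]
shift cm [0.08 0.67 3.09] rotvec deg [-0.4 -0.1  0.9] cur yaw 6.4
```

View pics/w30.png

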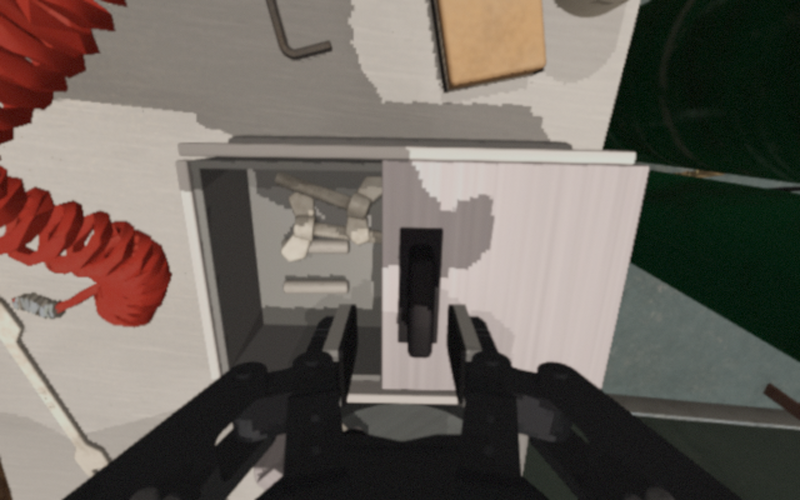

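```bash
python3 -m handwheel '[[0.3,0.7,0,-0.4,0,0,-0.1],[0,0,1.6,0,0,0,-0.1],[0,0,1.4,0,0,0,-0.1],[0,0,0,0,0,0,-0.1]]'; python3 - <<'E'
from h import *
st();to([.575,.038,.126],5.5)
im=snap("wrist","w31.png",scale=1.25)
E
```

```text
time: 42.28
tcp_pos: [0.5787, 0.0388, 0.1298]
ee_rot: [0.666, 0.746, 0.003, 0.002]
contact_force: [0.0, -0.6, 1.0]
gripper_width: 0.0388
t 42.27 tcp [0.5787 0.0388 0.1298] R [[-0.113, 0.994, 0.008], [0.994, 0.113, 0.002], [0.001, 0.008, -1.0]] F [ 0.  -0.6  1. ] w 0.0388
[ 0.046  0.482 -0.203  1.836  0.126  0.828 -0.106]
shift cm [-0.03 -0.38  0.38] rotvec deg [ 0.5 -0.   1. ] cur yaw 6.5
```

View pics/w31.png

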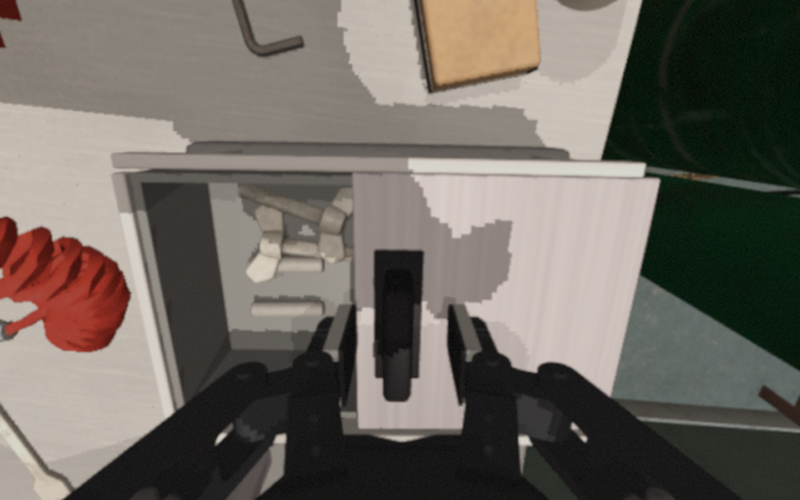

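```bash
python3 -m handwheel '[[0,-0.3,0.3,0,0,1,-0.3],[0,0,0,0,0,0,-1],[0,0,0,0,0,0,-1],[0,0,0,0,0,0,-1],[0,0,0,0,0,0,-1],[0,0,0,0,0,0,-1]]' 40; python3 - <<'E'
from h import *
st();to([.575,.038,.126],5.5)
E
```

```text
time: 43.08
tcp_pos: [0.5763, 0.0385, 0.1276]
ee_rot: [0.673, 0.74, 0.004, 0.003]
contact_force: [0.5, 0.1, -2.2]
gripper_width: 0.011
t 43.08 tcp [0.5763 0.0385 0.1276] R [[-0.094, 0.996, 0.01], [0.996, 0.094, 0.002], [0.001, 0.01, -1.0]] F [ 0.5  0.1 -2.2] w 0.011
[ 0.044  0.48  -0.199  1.845  0.124  0.819 -0.123]
shift cm [-0.04 -0.14  0.16] rotvec deg [ 0.6 -0.1 -0.1] cur yaw 5.4
```

```bash
python3 -m handwheel '[[0,-2,0,0,0,0,-1],[0,-2.5,0,0,0,0,-1],[0,-2.5,0,0,0,0,-1],[0,0,0,0,0,0,-1]]' 40; python3 - <<'E'
from h import *
st();to([.575-.115,.038-.011,.126],5.5)
E
```

```text
time: 43.58
tcp_pos: [0.507, 0.0319, 0.1276]
ee_rot: [0.673, 0.739, 0.005, 0.004]
contact_force: [-1.0, -0.8, -3.3]
gripper_width: 0.0111
t 43.58 tcp [0.507  0.0319 0.1276] R [[-0.094, 0.996, 0.014], [0.996, 0.094, 0.002], [0.001, 0.014, -1.0]] F [-1.  -0.8 -3.3] w 0.0111
[ 0.062  0.374 -0.21   2.017  0.112  0.748 -0.122]
shift cm [-0.05 -4.73  0.1 ] rotvec deg [ 0.8 -0.1 -0.1] cur yaw 5.4
```

```bash
python3 -m handwheel '[[0,-1.5,0.1,0,0,0,-1],[0,-1,0,0,0,0,-1],[0,-1,0,0,0,0,-1],[0,-1,0,0,0,0,-1],[0,-0.5,0,0,0,0,-1],[0,0,0,0,0,0,-1]]' 40; python3 - <<'E'
from h import *
st()
im=snap("wrist","w32.png",scale=1.25)
E
```

```text
time: 44.32
tcp_pos: [0.4805, 0.0294, 0.1276]
ee_rot: [0.673, 0.739, 0.024, 0.019]
contact_force: [-1.5, 0.6, 4.9]
gripper_width: 0.0108
t 44.33 tcp [0.4805 0.0294 0.1276] R [[-0.094, 0.994, 0.059], [0.996, 0.094, 0.01], [0.004, 0.06, -0.998]] F [-1.5  0.6  4.9] w 0.0108
[ 0.075  0.31  -0.218  2.116  0.103  0.665 -0.116]
```

View pics/w32.png

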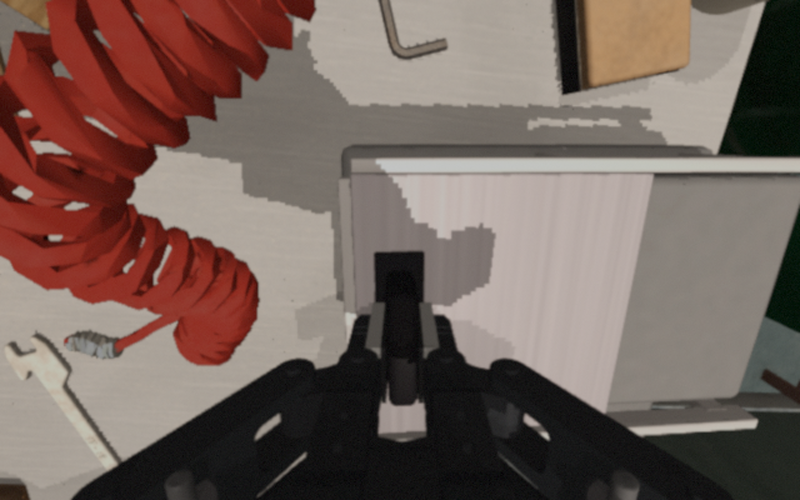

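```bash
python3 -m handwheel '[[0,-0.3,0,3,0,0,-1],[0,-1,0,0,0,0,-1],[0,-1,0,0,0,0,-1],[0,-1,0,0,0,0,-1],[0,0,0,0,0,0,-1]]' 40; python3 - <<'E'
from h import *
st()
im=get_image("wrist")
E
```

```text
time: 45.0
tcp_pos: [0.4811, 0.0295, 0.128]
ee_rot: [0.672, 0.739, 0.03, 0.021]
contact_force: [-2.3, -0.1, 3.9]
gripper_width: 0.0112
t 45.0 tcp [0.4811 0.0295 0.128 ] R [[-0.095, 0.993, 0.072], [0.995, 0.094, 0.016], [0.009, 0.073, -0.997]] F [-2.3 -0.1  3.9] w 0.0112
[ 0.082  0.304 -0.22   2.124  0.097  0.649 -0.107]
```

```bash
python3 -m handwheel '[[0,0,0,0,0,0,-0.5],[0,0,0,0,0,0,-0.3],[0,0,0,0,0,0,-0.2],[0,0,-3,0,0,0,-0.2],[0,0,-5,0,0,0,-0.2],[0,-5,-5,4,0,0,-0.2],[0,0,0,0,0,0,-0.2]]'; python3 - <<'E'
from h import *
st()
im=snap("wrist","w33.png",scale=1.25)
im=snap("scene","s33.png",(280,160,420,280),5)
E
```

```text
time: 45.92
tcp_pos: [0.4259, 0.0233, 0.252]
ee_rot: [0.673, 0.74, 0.002, -0.004]
contact_force: [1.4, -0.2, -0.7]
gripper_width: 0.0344
t 45.92 tcp [0.4259 0.0233 0.252 ] R [[-0.095, 0.995, -0.003], [0.995, 0.095, 0.009], [0.009, -0.002, -1.0]] F [ 1.4 -0.2 -0.7] w 0.0344
[ 0.126  0.064 -0.245  2.071  0.008  1.01  -0.027]
```

View pics/w33.png

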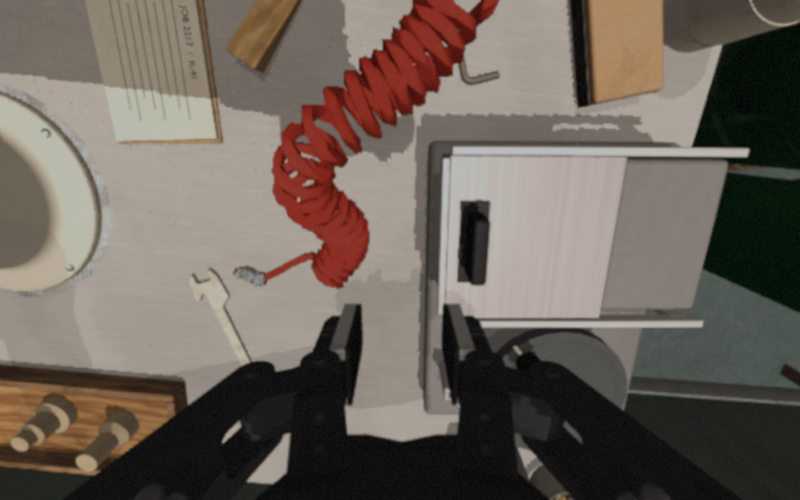

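View pics/s33.png

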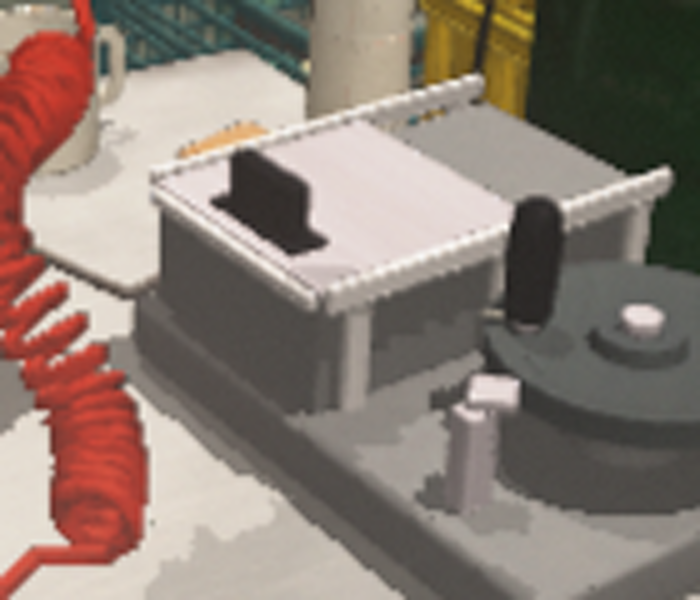

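The cover sits against its front stop in both views. Next is the crank.

```bash
python3 -m handwheel '[[-4,4,0,0,0,0,0],[-4,4,0,0,0,0,0],[-4,3,0,0,0,0,0],[-4,0,0,0,0,0,0],[0,0,0,0,0,0,0]]'; python3 - <<'E'
from h import *
st()
im=snap("wrist","w34.png",scale=1.25)
E
```

```text
time: 46.65
tcp_pos: [0.5543, -0.1286, 0.2385]
ee_rot: [0.671, 0.741, -0.0, -0.008]
contact_force: [-0.3, 0.4, 0.4]
gripper_width: 0.043
t 46.65 tcp [ 0.5543 -0.1286  0.2385] R [[-0.1, 0.995, -0.012], [0.995, 0.1, 0.01], [0.011, -0.011, -1.0]] F [-0.3  0.4  0.4] w 0.043
[ 0.289  0.34  -0.129  1.76   0.04   1.059  0.247]
```

View pics/w34.png

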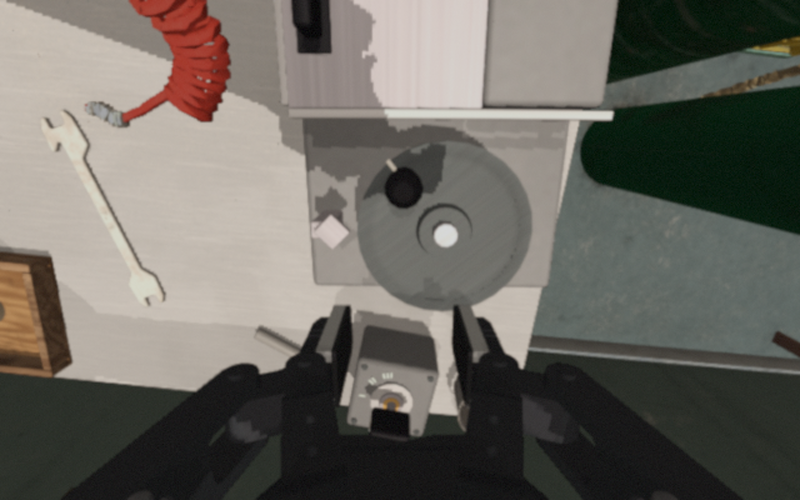

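```bash
python3 - <<'E'
from h import *
im=get_image("wrist")
f=lambda u,v,z: np.round(pix2w(im,u/1.25,v/1.25,z),4)
c=f(444.5,223.5,.092); k=f(404,186,.151); p=f(330,232,.09)
print(c,k,p,f(446,236,.11)); 
for q in [(358,223),(531,223),(444,137),(444,310)]: print(f(*q,.092))
d=k-c; print(np.hypot(*d[:2]),np.degrees(np.arctan2(d[1],d[0]))); d=p-c; print(np.hypot(*d[:2]),np.degrees(np.arctan2(d[1],d[0])))
to([*k[:2],.2],5.5)
E
```

```text
[ 0.5847 -0.1103  0.092 ] [ 0.5503 -0.0775  0.151 ] [ 0.4971 -0.1268  0.09  ] [ 0.5847 -0.1155  0.11  ]
[ 0.5186 -0.1169  0.092 ]
[ 0.6506 -0.103   0.092 ]
[ 0.5758 -0.0473  0.092 ]
[ 0.5943 -0.1829  0.092 ]
0.04753104248804142 136.3639275316029
0.08914039488357678 -169.3329634822056
shift cm [4.62 0.14 3.95] rotvec deg [-0.6 -0.8  0.5] cur yaw 6.0
```

```bash
python3 -m handwheel '[[4.5,0,0,-0.6,-0.8,0,0.1],[0,0,2.5,0,0,0,0.1],[0,0,0,0,0,0,0.1]]'; python3 - <<'E'
from h import *
st(); to([.550,-.079,.122],5.5)
im=snap("wrist","w35.png",scale=1.25)
E
```

```text
time: 47.12
tcp_pos: [0.5486, -0.0734, 0.2122]
ee_rot: [0.667, 0.745, -0.0, -0.001]
contact_force: [0.6, -0.8, 0.2]
gripper_width: 0.0469
t 47.12 tcp [ 0.5486 -0.0734  0.2122] R [[-0.11, 0.994, -0.002], [0.994, 0.11, 0.001], [0.002, -0.001, -1.0]] F [ 0.6 -0.8  0.2] w 0.0469
[ 0.212  0.336 -0.155  1.832  0.06   0.98   0.143]
shift cm [-0.59  0.09  9.02] rotvec deg [-0.1 -0.1  0.8] cur yaw 6.3
```

View pics/w35.png

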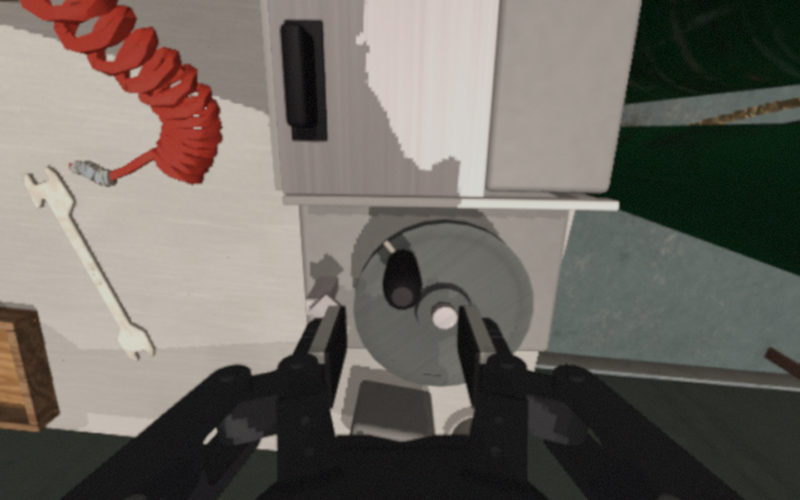

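```bash
python3 - <<'E'
from h import *
im=get_image("wrist")
print(np.round(pix2w(im,402/1.25,293/1.25,.151),4))
E
python3 -m handwheel '[[-0.5,0,1.5,0,0,0,0.1],[0,0,1.5,0,0,0,0.1],[0,0,0,0,0,0,0.1]]'; python3 - <<'E'
from h import *
st(); to([.550,-.079,.122],5.5)
im=snap("wrist","w36.png",scale=1.25)
E
```

```text
[ 0.5518 -0.082   0.151 ]
time: 47.6
tcp_pos: [0.5522, -0.0795, 0.1838]
ee_rot: [0.668, 0.745, 0.002, 0.002]
contact_force: [-0.5, 0.4, 0.7]
gripper_width: 0.0469
t 47.6 tcp [ 0.5522 -0.0795  0.1838] R [[-0.109, 0.994, 0.005], [0.994, 0.109, 0.001], [0.0, 0.005, -1.0]] F [-0.5  0.4  0.7] w 0.0469
[ 0.217  0.373 -0.15   1.852  0.067  0.916  0.146]
shift cm [ 0.07 -0.25  6.18] rotvec deg [ 0.3 -0.   0.7] cur yaw 6.2
```

View pics/w36.png

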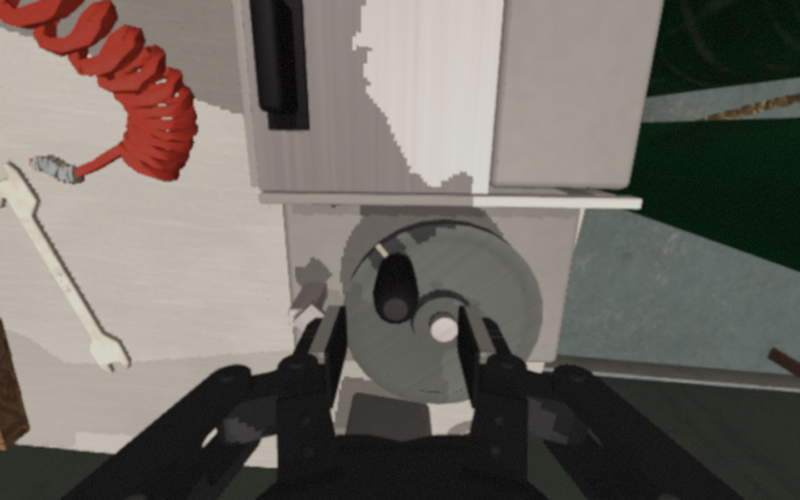

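```bash
python3 -m handwheel '[[-0.2,-0.1,2,0,0,0,0.1],[0,-0.1,2,0,0,0,0.1],[0,0,1.7,0,0,0,0.1],[0,0,0,0,0,0,0.1]]'; python3 - <<'E'
from h import *
st(); to([.550,-.079,.122],5.5)
im=snap("wrist","w37.png",scale=1.25)
E
```

```text
time: 48.15
tcp_pos: [0.553, -0.0827, 0.1272]
ee_rot: [0.668, 0.744, 0.003, 0.003]
contact_force: [-0.2, 1.2, 0.2]
gripper_width: 0.0469
t 48.15 tcp [ 0.553  -0.0827  0.1272] R [[-0.107, 0.994, 0.009], [0.994, 0.107, 0.0], [-0.001, 0.009, -1.0]] F [-0.2  1.2  0.2] w 0.0469
[ 0.214  0.449 -0.141  1.893  0.084  0.796  0.136]
shift cm [ 0.4  -0.26  0.52] rotvec deg [0.5 0.  0.7] cur yaw 6.2
```

View pics/w37.png

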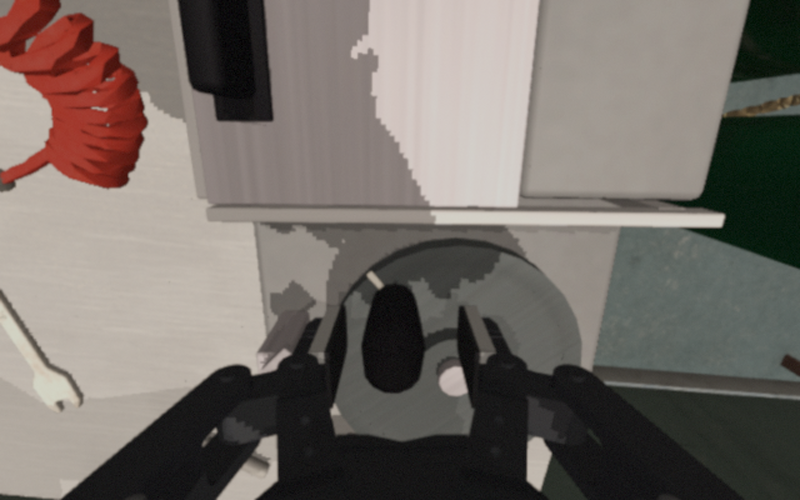

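```bash
python3 -m handwheel '[[0,0,0.4,0,0,0,-0.3],[0,0,0,0,0,0,-1],[0,0,0,0,0,0,-1],[0,0,0,0,0,0,-1],[0,0,0,0,0,0,-1],[0,0,0,0,0,0,-1]]' 40; cat > crank.py <<'E'
from h import *
import sys
C=np.array([.585,-.116]) if len(sys.argv)<4 else np.array([float(sys.argv[2]),float(sys.argv[3])])
o=st(); p=np.array(o["tcp_pos"]); M=R.from_quat(o["ee_rot"]).as_matrix()
d=p[:2]-C; th=np.degrees(np.arctan2(d[1],d[0])); print("r",np.hypot(*d).round(4),"wheel deg mod",round((th-185.5+180)%360-180,1))
n=int(sys.argv[1]); r=.05; a=np.radians(th)
st_=np.radians(20); q=d
for i in range(n):
    t=a+st_*(i+1); nq=r*np.array([np.cos(t),np.sin(t)])
    s=M.T@np.array([*(nq-q),0])*100; print([round(float(s[0]),1),round(float(s[1]),1),0,0,0,0,-1],end=","); q=nq
print()
E
python3 crank.py 10
```

```text
time: 48.95
tcp_pos: [0.5533, -0.0826, 0.1245]
ee_rot: [0.668, 0.744, 0.003, 0.004]
contact_force: [0.9, 0.2, -2.2]
gripper_width: 0.0227
t 48.95 tcp [ 0.5533 -0.0826  0.1245] R [[-0.108, 0.994, 0.01], [0.994, 0.108, -0.0], [-0.001, 0.01, -1.0]] F [ 0.9  0.2 -2.2] w 0.0227
[ 0.213  0.453 -0.14   1.894  0.085  0.79   0.135]
r 0.0461 wheel deg mod -52.0
[-1.0, -1.4, 0, 0, 0, 0, -1],[-1.6, -0.7, 0, 0, 0, 0, -1],[-1.7, -0.1, 0, 0, 0, 0, -1],[-1.7, 0.5, 0, 0, 0, 0, -1],[-1.4, 1.1, 0, 0, 0, 0, -1],[-0.9, 1.5, 0, 0, 0, 0, -1],[-0.4, 1.7, 0, 0, 0, 0, -1],[0.2, 1.7, 0, 0, 0, 0, -1],[0.8, 1.5, 0, 0, 0, 0, -1],[1.3, 1.2, 0, 0, 0, 0, -1],
```

```bash
python3 -m handwheel '[[-1.1,-1.2,0,0,0,0,-1],[-1.5,-0.7,0,0,0,0,-1],[-1.7,-0.1,0,0,0,0,-1],[0,0,0,0,0,0,-1]]' 40; python3 crank.py 10
```

```text
time: 49.45
tcp_pos: [0.5349, -0.1243, 0.1246]
ee_rot: [0.666, 0.746, 0.004, 0.0]
contact_force: [3.1, -2.1, -7.1]
gripper_width: 0.0231
t 49.45 tcp [ 0.5349 -0.1243  0.1246] R [[-0.112, 0.994, 0.005], [0.994, 0.112, 0.005], [0.005, 0.005, -1.0]] F [ 3.1 -2.1 -7.1] w 0.0231
[ 0.293  0.441 -0.135  1.914  0.073  0.788  0.231]
r 0.0508 wheel deg mod 3.9
[-1.7, 0.5, 0, 0, 0, 0, -1],[-1.5, 0.9, 0, 0, 0, 0, -1],[-1.0, 1.4, 0, 0, 0, 0, -1],[-0.5, 1.7, 0, 0, 0, 0, -1],[0.1, 1.7, 0, 0, 0, 0, -1],[0.7, 1.6, 0, 0, 0, 0, -1],[1.2, 1.3, 0, 0, 0, 0, -1],[1.5, 0.8, 0, 0, 0, 0, -1],[1.7, 0.2, 0, 0, 0, 0, -1],[1.7, -0.4, 0, 0, 0, 0, -1],
```

```bash
python3 -m handwheel '[[-1.7,0.5,0,0,0,0,-1],[-1.5,0.9,0,0,0,0,-1],[-1.0,1.4,0,0,0,0,-1],[-0.5,1.7,0,0,0,0,-1],[0.1,1.7,0,0,0,0,-1],[0,0,0,0,0,0,-1]]' 40; python3 crank.py 10
```

```text
time: 50.2
tcp_pos: [0.5941, -0.1706, 0.1245]
ee_rot: [0.668, 0.744, -0.003, -0.004]
contact_force: [-0.1, 2.4, -2.6]
gripper_width: 0.0229
t 50.2 tcp [ 0.5941 -0.1706  0.1245] R [[-0.107, 0.994, -0.011], [0.994, 0.107, 0.001], [0.002, -0.011, -1.0]] F [-0.1  2.4 -2.6] w 0.0229
[ 0.321  0.551 -0.115  1.727  0.081  0.88   0.278]
r 0.0553 wheel deg mod 94.0
[0.9, 1.7, 0, 0, 0, 0, -1],[1.0, 1.5, 0, 0, 0, 0, -1],[1.4, 1.0, 0, 0, 0, 0, -1],[1.7, 0.5, 0, 0, 0, 0, -1],[1.7, -0.1, 0, 0, 0, 0, -1],[1.6, -0.7, 0, 0, 0, 0, -1],[1.3, -1.2, 0, 0, 0, 0, -1],[0.8, -1.6, 0, 0, 0, 0, -1],[0.2, -1.7, 0, 0, 0, 0, -1],[-0.4, -1.7, 0, 0, 0, 0, -1],
```

```bash
python3 - <<'E'
import numpy as np
P=np.array([(.5533,-.0826),(.5349,-.1243),(.5941,-.1706)])
A=np.c_[2*P,np.ones(3)];s=np.linalg.solve(A,(P**2).sum(1));print(s[:2],np.sqrt(s[2]+s[0]**2+s[1]**2))
E
python3 crank.py 10 .585 -.1205
```

```text
[ 0.5848496  -0.12143064] 0.05003194876709783
t 50.2 tcp [ 0.5941 -0.1706  0.1245] R [[-0.107, 0.994, -0.011], [0.994, 0.107, 0.001], [0.002, -0.011, -1.0]] F [-0.1  2.4 -2.6] w 0.0229
[ 0.321  0.551 -0.115  1.727  0.081  0.88   0.278]
r 0.0509 wheel deg mod 94.8
[0.5, 1.7, 0, 0, 0, 0, -1],[1.0, 1.4, 0, 0, 0, 0, -1],[1.4, 1.0, 0, 0, 0, 0, -1],[1.7, 0.5, 0, 0, 0, 0, -1],[1.7, -0.1, 0, 0, 0, 0, -1],[1.6, -0.7, 0, 0, 0, 0, -1],[1.2, -1.2, 0, 0, 0, 0, -1],[0.8, -1.6, 0, 0, 0, 0, -1],[0.2, -1.7, 0, 0, 0, 0, -1],[-0.4, -1.7, 0, 0, 0, 0, -1],
```

Fitting those three poses puts the centre at (0.5848, -0.1214) with a radius of 50.0 mm, which matches the stated 50 mm.

```bash
python3 -m handwheel '[[0.6,1.6,0,0,0,0,-1],[1.0,1.4,0,0,0,0,-1],[1.4,1.0,0,0,0,0,-1],[1.7,0.5,0,0,0,0,-1],[1.7,-0.1,0,0,0,0,-1],[1.6,-0.7,0,0,0,0,-1],[0,0,0,0,0,0,-1]]' 40; python3 crank.py 10 .585 -.1212
```

```text
time: 51.08
tcp_pos: [0.6261, -0.0926, 0.1245]
ee_rot: [0.67, 0.742, -0.004, 0.002]
contact_force: [-4.2, -1.6, 0.8]
gripper_width: 0.0232
t 51.08 tcp [ 0.6261 -0.0926  0.1245] R [[-0.101, 0.995, -0.002], [0.995, 0.101, -0.009], [-0.009, -0.003, -1.0]] F [-4.2 -1.6  0.8] w 0.0232
[ 0.187  0.568 -0.119  1.697  0.095  0.883  0.128]
r 0.0501 wheel deg mod -150.6
[1.3, -1.1, 0, 0, 0, 0, -1],[0.9, -1.5, 0, 0, 0, 0, -1],[0.3, -1.7, 0, 0, 0, 0, -1],[-0.3, -1.7, 0, 0, 0, 0, -1],[-0.8, -1.5, 0, 0, 0, 0, -1],[-1.3, -1.1, 0, 0, 0, 0, -1],[-1.6, -0.6, 0, 0, 0, 0, -1],[-1.7, -0.0, 0, 0, 0, 0, -1],[-1.6, 0.6, 0, 0, 0, 0, -1],[-1.3, 1.1, 0, 0, 0, 0, -1],
```

```bash
python3 -m handwheel '[[1.3,-1.1,0,0,0,0,-1],[0.9,-1.5,0,0,0,0,-1],[0.3,-1.7,0,0,0,0,-1],[-0.3,-1.7,0,0,0,0,-1],[-0.8,-1.5,0,0,0,0,-1],[0,0,0,0,0,0,-1]]' 40; python3 crank.py 6 .585 -.1212
```

```text
time: 51.82
tcp_pos: [0.554, -0.0819, 0.1245]
ee_rot: [0.669, 0.743, 0.002, 0.005]
contact_force: [-1.7, -2.5, -3.1]
gripper_width: 0.0229
t 51.83 tcp [ 0.554  -0.0819  0.1245] R [[-0.105, 0.994, 0.01], [0.994, 0.105, -0.004], [-0.005, 0.009, -1.0]] F [-1.7 -2.5 -3.1] w 0.0229
[ 0.203  0.453 -0.132  1.893  0.085  0.791  0.13 ]
r 0.05 wheel deg mod -57.3
[-1.2, -1.3, 0, 0, 0, 0, -1],[-1.5, -0.8, 0, 0, 0, 0, -1],[-1.7, -0.2, 0, 0, 0, 0, -1],[-1.7, 0.4, 0, 0, 0, 0, -1],[-1.5, 0.9, 0, 0, 0, 0, -1],[-1.1, 1.4, 0, 0, 0, 0, -1],
```

```bash
python3 -m handwheel '[[-1.1,-1.2,0,0,0,0,-1],[-1.5,-0.7,0,0,0,0,-1],[-1.6,-0.2,0,0,0,0,-1],[0,0,0,0,0,0,-1]]' 40; python3 crank.py 2 .585 -.1212
python3 - <<'E'
from h import *
# pointer direction from top-view numbers
c=np.array([.585,-.1212]);
for p in [(.4979,-.1332),(.4971,-.1268)]: d=np.array(p)-c; print(np.degrees(np.arctan2(d[1],d[0]))%360)
E
```

```text
time: 52.32
tcp_pos: [0.5349, -0.1226, 0.1245]
ee_rot: [0.668, 0.745, 0.002, 0.0]
contact_force: [1.3, -1.4, -3.6]
gripper_width: 0.0227
t 52.33 tcp [ 0.5349 -0.1226  0.1245] R [[-0.109, 0.994, 0.002], [0.994, 0.109, 0.002], [0.002, 0.003, -1.0]] F [ 1.3 -1.4 -3.6] w 0.0227
[ 0.28   0.441 -0.127  1.913  0.073  0.79   0.224]
r 0.0501 wheel deg mod -3.8
[-1.7, 0.2, 0, 0, 0, 0, -1],[-1.6, 0.7, 0, 0, 0, 0, -1],
187.84440918308442
183.64531651246855
```

```bash
python3 -m handwheel '[[-0.4,0,0,0,0,0,-1],[0,0,0,0,0,0,-1],[0,0,0,0,0,0,-1],[0,0,0,0,0,0,-1]]' 40; python3 crank.py 2 .585 -.1212;  python3 -m handwheel '[[0,0,0,0,0,0,-0.4],[0,0,0,0,0,0,0],[0,0,0,0,0,0,0.1],[0,0,0,0,0,0,0.1],[0,0,-3,0,0,0,0.1],[0,0,-5,0,0,0,0.1],[0,0,-5,0,0,0,0.1],[0,0,0,0,0,0,0.1]]' 40; python3 crank.py 1 .585 -.1212
python3 - <<'E'
from h import *
snap("top","t38.png",(270,110,460,220),4);snap("wrist","w38.png",scale=1.25)
E
```

```text
time: 52.82
tcp_pos: [0.5353, -0.1269, 0.1245]
ee_rot: [0.667, 0.745, 0.001, -0.0]
contact_force: [-2.2, 0.7, 0.1]
gripper_width: 0.0228
t 52.83 tcp [ 0.5353 -0.1269  0.1245] R [[-0.109, 0.994, 0.001], [0.994, 0.109, 0.002], [0.002, 0.001, -1.0]] F [-2.2  0.7  0.1] w 0.0228
[ 0.286  0.443 -0.125  1.909  0.073  0.793  0.231]
r 0.05 wheel deg mod 1.0
[-1.7, 0.3, 0, 0, 0, 0, -1],[-1.5, 0.9, 0, 0, 0, 0, -1],
time: 53.82
tcp_pos: [0.5374, -0.1262, 0.259]
ee_rot: [0.667, 0.745, 0.003, 0.001]
contact_force: [0.2, -0.2, -0.6]
gripper_width: 0.0468
t 53.83 tcp [ 0.5374 -0.1262  0.259 ] R [[-0.111, 0.994, 0.006], [0.994, 0.111, 0.002], [0.001, 0.006, -1.0]] F [ 0.2 -0.2 -0.6] w 0.0468
[ 0.299  0.278 -0.138  1.794  0.04   1.067  0.258]
r 0.0479 wheel deg mod 0.5
[-1.7, 0.1, 0, 0, 0, 0, -1],
```

View pics/w38.png

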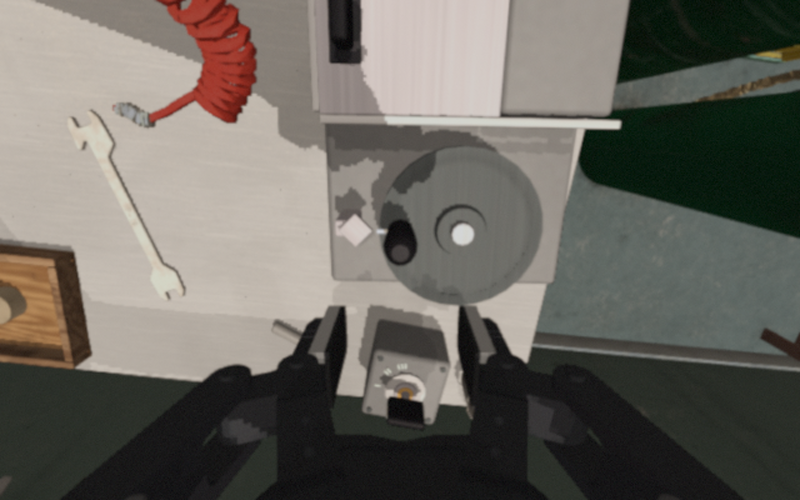

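The handle stands in line with the pointer: post at (355,230), handle base at (395,232). Next is the key.

```bash
python3 -m handwheel '[[-5.5,0,0,0,0,0,0.1],[-5.5,0,0,0,0,0,0.1],[-5,0,0,0,0,0,0.1],[0,0,0,0,0,-10.5,0],[0,0,0,0,0,-10.5,0],[0,0,0,0,0,-10.5,0],[0,0,0,0,0,-10.5,0],[0,0,0,0,0,-10.5,0],[0,0,0,0,0,-10.5,0],[0,0,0,0,0,-10.5,0]]'; python3 - <<'E'
from h import *
st(); to([.5555,-.298,.22],80)
im=snap("wrist","w39.png",scale=1.25)
E
```

```text
time: 55.18
tcp_pos: [0.5427, -0.2844, 0.2307]
ee_rot: [0.071, 0.997, 0.009, -0.017]
contact_force: [-0.6, -1.5, -0.4]
gripper_width: 0.0427
t 55.17 tcp [ 0.5427 -0.2844  0.2307] R [[-0.989, 0.141, -0.033], [0.141, 0.99, 0.019], [0.035, 0.015, -0.999]] F [-0.6 -1.5 -0.4] w 0.0427
[ 0.677  0.454 -0.317  1.629  0.146  1.12   1.751]
shift cm [-1.5  -1.18  1.  ] rotvec deg [ 0.8 -2.   1.9] cur yaw 81.9
```

View pics/w39.png

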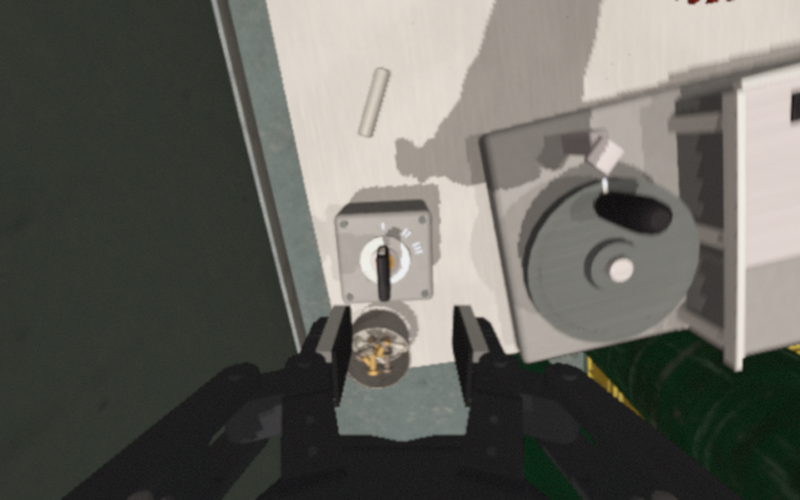

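```bash
python3 - <<'E'
from h import *
im=snap("wrist","w40.png",(250,150,370,250),6)
f=lambda u,v,z: pix2w(im,u/1.25,v/1.25,z)
A=f(383.5,249,.118);B=f(384.5,299,.118); print(A,B,(A+B)/2,np.linalg.norm(A-B),np.degrees(np.arctan2(*(B-A)[[1,0]])))
q=[f(*p,.07) for p in[(336,214),(430,209),(432,297),(344,302)]]; print(np.round(q,4),np.mean(q,0))
E
```

```text
[ 0.53673433 -0.29436203  0.118     ] [ 0.57361379 -0.29914694  0.118     ] [ 0.55517406 -0.29675449  0.118     ] 0.037188573398864756 -7.392520333625146
[[ 0.5158 -0.3312  0.07  ]
 [ 0.5221 -0.2561  0.07  ]
 [ 0.5978 -0.263   0.07  ]
 [ 0.5918 -0.3383  0.07  ]] [ 0.55689181 -0.29716419  0.07      ]
```

View pics/w40.png

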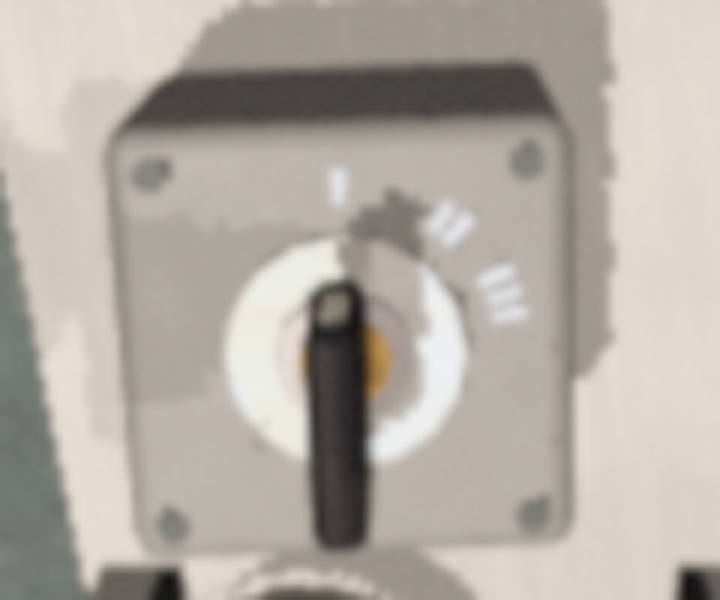

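```bash
python3 -m handwheel '[[-1.4,-1.1,0,0.8,-2,-1,0],[0,0,0,0,0,0,0],[0,0,3,0,0,0,0],[0,0,2.5,0,0,0,0],[0,0,0,0,0,0,0]]'; python3 - <<'E'
from h import *
st(); to([.5555,-.297,.096],83)
im=snap("wrist","w41.png",scale=1.25)
E
```

```text
time: 55.9
tcp_pos: [0.5554, -0.2987, 0.1721]
ee_rot: [0.07, 0.998, 0.0, 0.0]
contact_force: [0.5, 0.8, 0.6]
gripper_width: 0.0425
t 55.9 tcp [ 0.5554 -0.2987  0.1721] R [[-0.99, 0.139, 0.001], [0.139, 0.99, 0.0], [-0.001, 0.0, -1.0]] F [0.5 0.8 0.6] w 0.0425
[ 0.673  0.522 -0.301  1.668  0.179  0.978  1.741]
shift cm [0.01 0.17 7.61] rotvec deg [ 0.  0. -1.] cur yaw 82.0
```

View pics/w41.png

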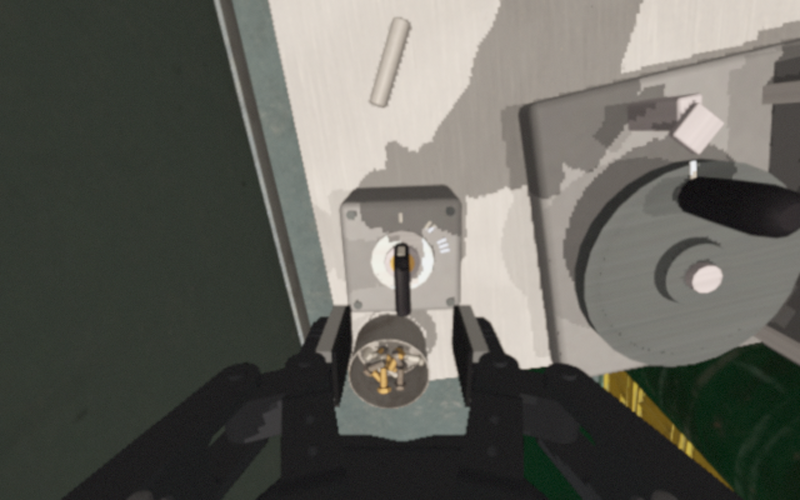

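```bash
python3 - <<'E'
from h import *
im=get_image("wrist")
f=lambda u,v,z: pix2w(im,u/1.25,v/1.25,z)
A=f(401.5,247,.118);B=f(402.5,314,.118); print(A,B,(A+B)/2,np.linalg.norm(A-B),np.degrees(np.arctan2(*(B-A)[[1,0]])))
E
python3 -m handwheel '[[0,0.1,2.5,0,0,-1,-0.2],[0,0,2.5,0,0,0,-0.3],[0,0,0,0,0,0,-0.3]]'; python3 - <<'E'
from h import *
st(); to([.5555,-.298,.096],83)
im=snap("wrist","w42.png",scale=1.25)
E
```

```text
[ 0.53700289 -0.29629434  0.118     ] [ 0.57602223 -0.30122686  0.118     ] [ 0.55651256 -0.2987606   0.118     ] 0.03932986908155099 -7.2046689091092
time: 56.38
tcp_pos: [0.5609, -0.3, 0.1289]
ee_rot: [0.061, 0.998, -0.003, 0.006]
contact_force: [-0.6, -0.1, 0.6]
gripper_width: 0.03
t 56.38 tcp [ 0.5609 -0.3     0.1289] R [[-0.992, 0.123, 0.012], [0.122, 0.992, -0.006], [-0.013, -0.004, -1.0]] F [-0.6 -0.1  0.6] w 0.03
[ 0.664  0.576 -0.293  1.694  0.205  0.889  1.736]
shift cm [0.6  0.15 3.28] rotvec deg [-0.3  0.7 -0. ] cur yaw 83.0
```

View pics/w42.png

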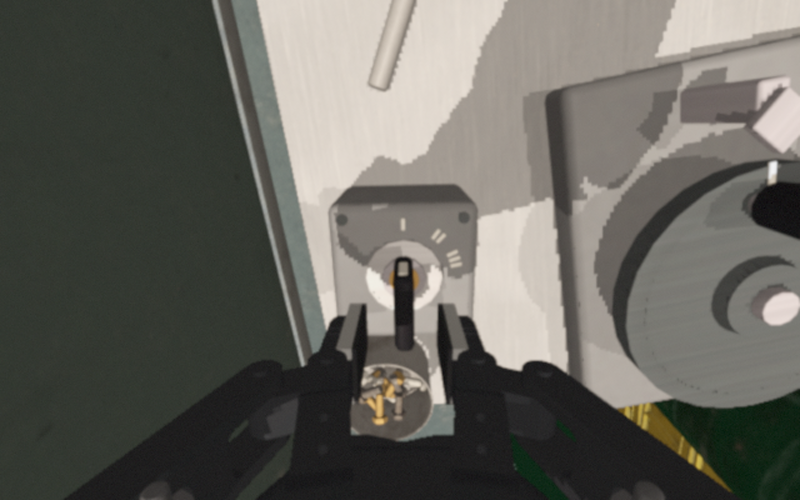

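```bash
python3 -m handwheel '[[0.5,0.1,1,0,0.7,0,-0.4],[0,0,1,0,0,0,-0.4],[0,0,0.8,0,0,0,-0.4],[0,0,0,0,0,0,-0.4]]'; python3 - <<'E'
from h import *
st(); to([.556,-.298,.096],83)
im=snap("wrist","w43.png",scale=1.25)
E
```

```text
time: 56.92
tcp_pos: [0.559, -0.3, 0.104]
ee_rot: [0.062, 0.998, -0.004, 0.003]
contact_force: [-0.3, -0.8, -0.1]
gripper_width: 0.0255
t 56.92 tcp [ 0.559 -0.3    0.104] R [[-0.992, 0.123, 0.006], [0.123, 0.992, -0.008], [-0.007, -0.007, -1.0]] F [-0.3 -0.8 -0.1] w 0.0255
[ 0.655  0.607 -0.282  1.707  0.22   0.85   1.723]
shift cm [0.32 0.16 0.8 ] rotvec deg [-0.4  0.4 -0.1] cur yaw 82.9
```

View pics/w43.png

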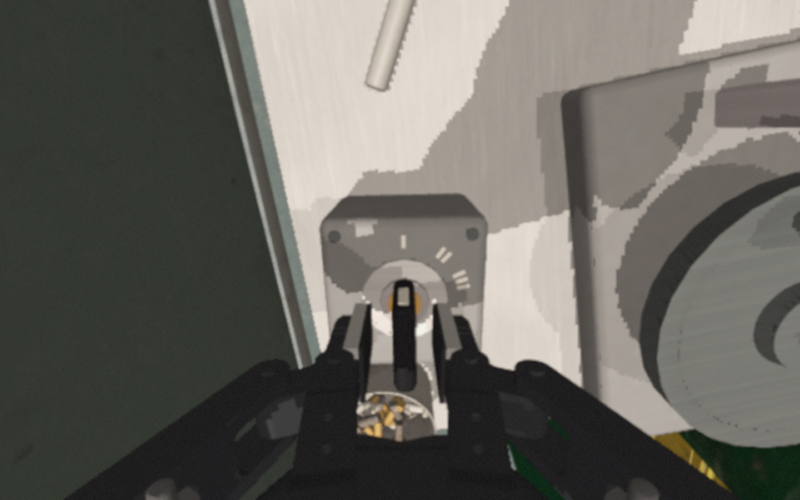

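```bash
python3 -m handwheel '[[0.4,0.1,0.4,0,0,0,-0.4],[0,0,0.3,0,0,0,-0.4],[0,0,0,0,0,0,-0.7],[0,0,0,0,0,0,-1],[0,0,0,0,0,0,-1],[0,0,0,0,0,0,-1],[0,0,0,0,0,0,-1]]' 80; python3 - <<'E'
from h import *
st(); to([.556,-.298,.096],83)
E
```

```text
time: 57.85
tcp_pos: [0.5554, -0.2986, 0.0975]
ee_rot: [0.062, 0.998, -0.004, 0.004]
contact_force: [-0.3, -0.3, 0.4]
gripper_width: 0.0077
t 57.85 tcp [ 0.5554 -0.2986  0.0975] R [[-0.992, 0.123, 0.007], [0.123, 0.992, -0.009], [-0.008, -0.008, -1.0]] F [-0.3 -0.3  0.4] w 0.0077
[ 0.655  0.609 -0.281  1.721  0.223  0.832  1.721]
shift cm [-0.05  0.06  0.15] rotvec deg [-0.4  0.5 -0.1] cur yaw 82.9
```

```bash
python3 -m handwheel '[[0,0,0,0,0,10,-1],[0,0,0,0,0,10,-1],[0,0,0,0,0,10,-1],[0,0,0,0,0,0,-1]]' 80; python3 - <<'E'
from h import *
o=st(); print(o["torque"]);to([.556,-.298,.096],83)
E
```

```text
time: 58.35
tcp_pos: [0.5561, -0.2969, 0.0975]
ee_rot: [0.324, 0.946, -0.002, 0.005]
contact_force: [-0.1, -0.9, 0.9]
gripper_width: 0.0078
t 58.35 tcp [ 0.5561 -0.2969  0.0975] R [[-0.79, 0.613, 0.007], [0.613, 0.79, -0.007], [-0.01, -0.001, -1.0]] F [-0.1 -0.9  0.9] w 0.0078
[ 0.559  0.597 -0.153  1.725  0.121  0.819  1.261]
[-0.04708185  0.14274759 -0.01393626]
shift cm [-0.06 -0.09  0.15] rotvec deg [ -0.2   0.5 -30.8] cur yaw 52.2
```

```bash
python3 -m handwheel '[[0,0,0,0,0,10,-1],[0,0,0,0,0,10,-1],[0,0,0,0,0,10,-1],[0,0,0,0,0,9,-1],[0,0,0,0,0,3,-1],[0,0,0,0,0,0.5,-1]]' 80; python3 - <<'E'
from h import *
o=st(); print(o["torque"]);to([.556,-.298,.096],83)
E
```

```text
time: 59.1
tcp_pos: [0.558, -0.2955, 0.0975]
ee_rot: [0.642, 0.766, 0.0, 0.006]
contact_force: [-0.2, -0.3, 0.3]
gripper_width: 0.0073
t 59.1 tcp [ 0.558  -0.2955  0.0975] R [[-0.174, 0.985, 0.009], [0.985, 0.174, -0.007], [-0.008, 0.008, -1.0]] F [-0.2 -0.3  0.3] w 0.0073
[ 0.426  0.592  0.024  1.729 -0.016  0.81   0.631]
[-0.03533409  0.14258271  0.22786872]
shift cm [-0.21 -0.25  0.15] rotvec deg [  0.1   0.7 -73. ] cur yaw 10.0
```

```bash
python3 -m handwheel '[[0,0,0,0,0,0.5,-1],[0,0,0,0,0,0.5,-1],[0,0,0,0,0,0.5,-1],[0,0,0,0,0,0.5,-1],[0,0,0,0,0,0.5,-1]]' 80; python3 - <<'E'
from h import *
o=st(); print(o["torque"]);to([.556,-.298,.096],83)
im=snap("wrist","w44.png",scale=1.25)
E
```

```text
time: 59.72
tcp_pos: [0.5582, -0.2955, 0.0975]
ee_rot: [0.658, 0.753, 0.001, 0.006]
contact_force: [0.7, 0.2, -0.2]
gripper_width: 0.0079
t 59.73 tcp [ 0.5582 -0.2955  0.0975] R [[-0.135, 0.991, 0.01], [0.991, 0.135, -0.006], [-0.008, 0.009, -1.0]] F [ 0.7  0.2 -0.2] w 0.0079
[ 0.419  0.592  0.033  1.729 -0.023  0.81   0.597]
[0.02459846 0.07429283 0.33792475]
shift cm [-0.21 -0.26  0.15] rotvec deg [  0.1   0.7 -75.3] cur yaw 7.7
```

View pics/w44.png

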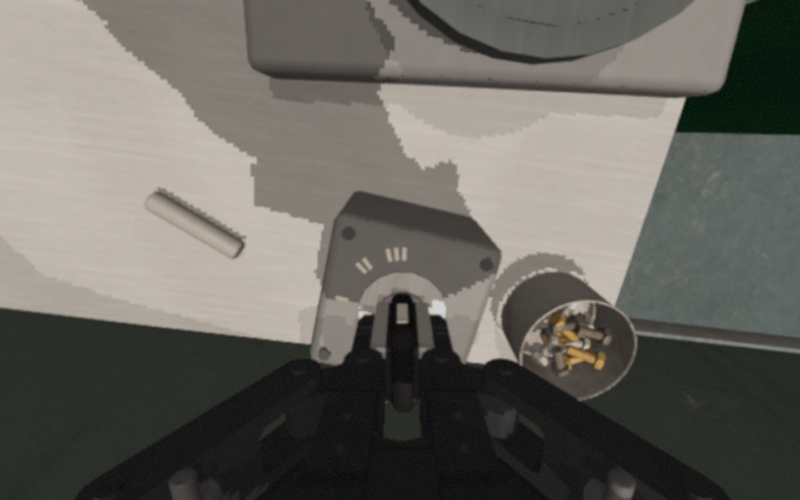

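```bash
python3 -m handwheel '[[0,0,0,0,0,0,-1],[0,0,0,0,0,0,-1],[0,0,0,0,0,0,0.4],[0,0,0,0,0,0,0.4],[0,0,0,0,0,0,0.4],[0,0,0,0,0,0,0.4],[0,0,0,0,0,0,0.4],[0,0,0,0,0,0,0.4]]' 80; python3 - <<'E'
from h import *
o=st()
im=snap("wrist","w45.png",scale=1.25)
E
```

```text
time: 60.78
tcp_pos: [0.5582, -0.296, 0.0977]
ee_rot: [0.659, 0.752, 0.001, 0.006]
contact_force: [-0.4, -0.0, -0.0]
gripper_width: 0.06
t 60.77 tcp [ 0.5582 -0.296   0.0977] R [[-0.132, 0.991, 0.01], [0.991, 0.132, -0.007], [-0.008, 0.009, -1.0]] F [-0.4 -0.  -0. ] w 0.06
[ 0.419  0.592  0.034  1.729 -0.024  0.809  0.596]
```

View pics/w45.png

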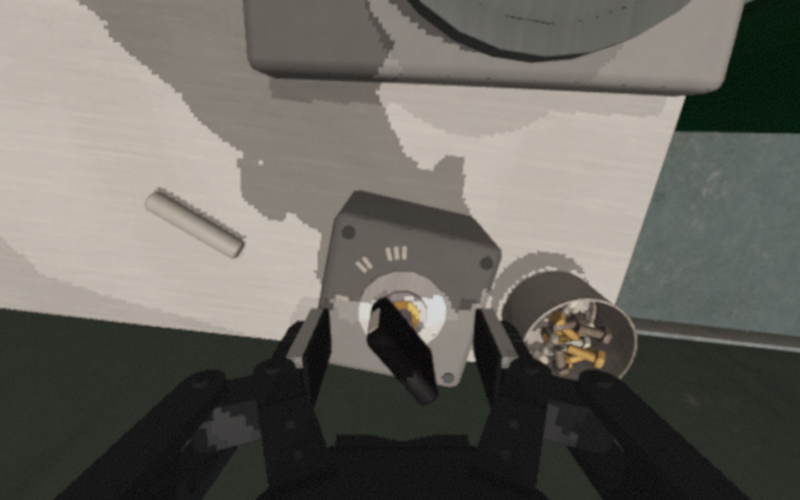

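The key has sprung back to RUN: its white edge points at the two dashes and no finger touches it. I'll retract straight up and take a last look.

```bash
python3 -m handwheel '[[0,0,-3,0,0,0,0.4],[0,0,-5,0,0,0,0.4],[0,0,-5,0,0,0,0.4],[0,0,-4,0,0,0,0.4],[0,-5,-2,0,0,0,0.4],[0,-5,0,0,0,0,0.4],[0,-5,0,0,0,0,0.4],[0,0,0,0,0,0,0.4],[0,0,0,0,0,0,0.4]]'; python3 - <<'E'
from h import *
o=st()
im=snap("wrist","w46.png",scale=1.25); snap("top","t46.png",(270,110,460,220),4); snap("scene","s46.png",scale=1.25)
E
```

```text
time: 61.95
tcp_pos: [0.4043, -0.3148, 0.2931]
ee_rot: [0.658, 0.753, 0.001, 0.007]
contact_force: [0.4, -0.4, 0.2]
gripper_width: 0.0598
t 61.95 tcp [ 0.4043 -0.3148  0.2931] R [[-0.133, 0.991, 0.012], [0.991, 0.134, -0.008], [-0.009, 0.011, -1.0]] F [ 0.4 -0.4  0.2] w 0.0598
[ 0.533  0.163  0.086  1.858 -0.016  1.107  0.759]
```

View pics/w46.png

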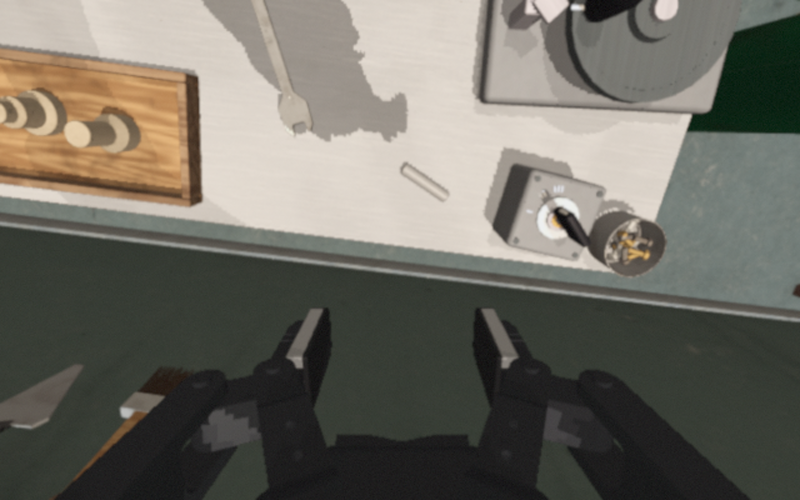

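View pics/t46.png

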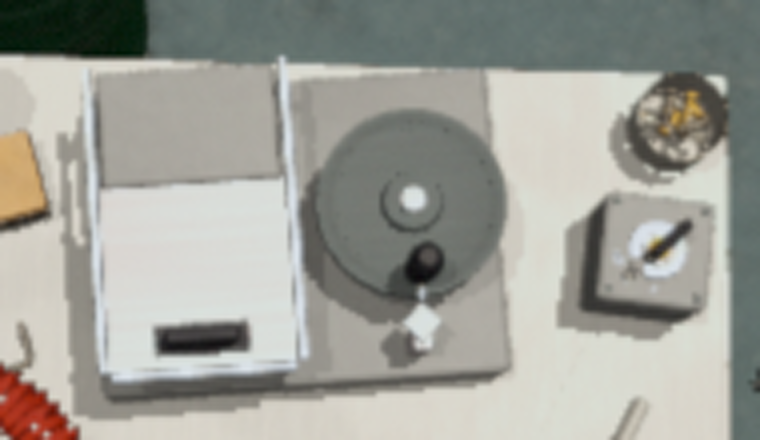

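View pics/s46.png

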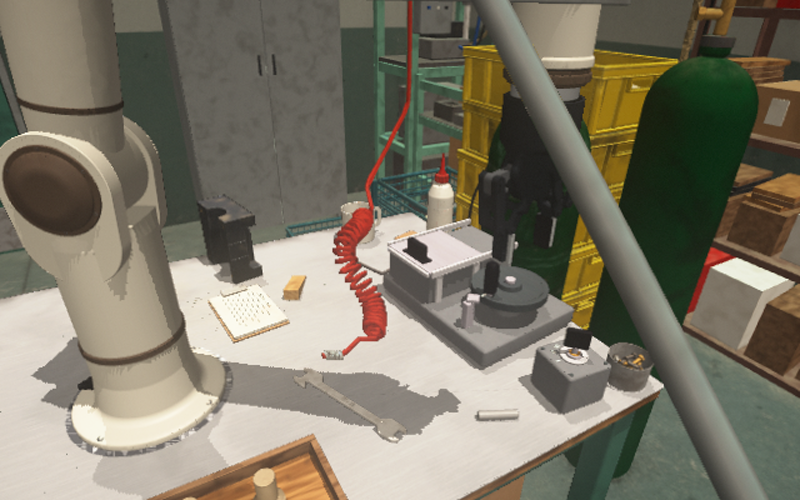

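The final views show the cover against its stop, the handle in line with the pointer and the key at RUN. Only the larger look-alike pin is left on the bench.

```bash
python3 -c "
from workcell import finish_job
print(finish_job())"
```

```text
the job is handed in; nothing more can be done
None
```

I did every step of the task and handed the job in at about 62 s of robot time. No verdict came back, and I could not read the machine's joint angles directly, so these checks come from the camera images and the arm's measured poses.

- **Parts:** Both wing bolts and both 45 mm dowel pins are in the tub; the last view before closing the cover showed all four. I left the longer pin (56–59 mm measured), which is the wrong size, on the bench.
- **Cover:** I slid it about 96 mm until it would move no further. The wrist and scene views show its front edge against the stop. At the stop the tool tilted about 4°, which I corrected after letting go.
- **Wheel:** I turned it counter-clockwise from about -52° past the pointer, then one full turn more. At release the handle was about 1° from the pointer by the arm's pose, and the images agree. My first estimate of the wheel centre was about 5 mm off, so I refitted it during the turn.
- **Key:** I turned it about 73–75° clockwise and held it for about 1 s with the white edge at the three dashes. The wrist torque was 0.23–0.34 N m. After I let go, it sprang back to the two dashes (RUN).
- **At the end:** The arm was well clear and touching nothing, with contact force near zero. The mug and hex key looked unmoved.

My first grip on the left pin caught only its top, so I opened the fingers, lowered them and gripped it again before lifting.

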